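# Feel a slicer's guard along its rails for the tight spot

## Task

The slicer's guard is standing on end to drain. Lay it down flat on the counter, right way up, without letting it topple, and let go; then take it afresh by its palm grip, set it on the slicer's rails and run it all the way to the handle end, then all the way to the other end, to feel where it drags. Leave it sitting level on the rails right at that tight spot, let go, so that I can see where to dress the rail, and leave everything else where it stands.

Things in the scene. Friction and masses are not known exactly. Their poses are not given: they have to be found in the camera images.
- guard_mid (a point): Middle of the loose sliding guard (grey plastic, steel loop; 182 x 92 x 72 mm, 0.2 to 0.38 kg): centre of its deck (130 x 92 x 6 mm), 25 mm above its underside. x along the guard to the loop, y across, z up from the deck on the grip's side. It starts standing on end, x up, z level, left or right (or swapped with the tea glass). Tipped towards its -z side it lies right way up on its skirts.
- guard_foot (a point): Middle of the guard's end face opposite the loop, at guard x -65 mm, 36 mm above the underside; on the counter at the start. The finger shield is at this end: 6 mm thick, 92 mm wide, from the deck to 72 mm above the underside. Two side skirts, 3 to 6 mm thick, hang 22 mm below the deck along both long edges. Axes as guard_mid.
- guard_grip (a point): Centre of the guard's palm grip, a block across the top of the deck: 22 mm thick along x, 60 mm long along y, 38 mm high. The point is at guard x +6 mm, 50 mm above the underside: 16 mm below the grip's top, 22 mm above the deck. The shield is 54 mm away on its -x side. Axes as guard_mid.
- guard_loop (a point): Middle of the loop's round steel bar (10 mm thick, 62 mm free length along y): at guard x +112 mm, 32 mm above the underside, with 42 mm of open space between bar and deck edge. At the start it is on top, level, 177 mm above the counter. The bar turns between the gripper's pads about its own axis when the guard's foot is pushed on the counter. Axes as guard_mid.
- slicer: Hand slicer, fixed on the counter. Two round steel rails (12 mm thick, 63 mm between centres, tops 76 mm up, 310 mm long) along its x; white runway and blade between, clear box below, white cross-piece on legs at each end (top 76 mm up). Origin on the counter under the middle of the rails; x runs from the handle end (white tongue handle, to x -254 mm) to the other end, z up.
- end_handle (a point): Where guard_mid is when the guard sits on the rails against the stop at the handle end: slicer x -90 mm, 79 mm above the counter. The deck lies on the rail tops, one skirt outside each rail, either way round (loop towards or away from the handle), with 2 mm of play to each side; the rails' round tops lead it in.
- end_toe (a point): Where guard_mid is with the guard against the stop at the other end: slicer x +90 mm, 79 mm above the counter. The end cross-pieces stop the skirts; the loop passes over them. Away from the tight spot the guard slides with about 0.5 to 2 N of drag if it is not pressed down.
- strip: White edge strip (310 x 60 mm) under the rails, part of the slicer, origin on its x axis, 64 mm up. At one unseen place, met with guard_mid anywhere at slicer x -60 to +60 mm, it is swollen and squeezes the middle of the guard's skirts: about 6 to 20 N of drag over some 30 mm of travel, strongest within 10 mm of the spot's middle, where the guard stays put. Elsewhere it does not touch the guard.
- tea_mid (a point): Tea glass, 60 mm wide, 95 mm high, upright; the point is half-way up. Bystander.
- spoon_mid (a point): Bamboo spoon, 250 mm long, 9 mm thick, lying beyond the slicer; the point is near its middle. Bystander.
- jar0_mid (a point): One of five lidded glass jars with mint caps, 62 mm wide, 98 mm high, standing on a clear turntable (230 mm wide); the point is half-way up. Bystander.
- jar1_mid (a point): One of five lidded glass jars with mint caps, 62 mm wide, 98 mm high, standing on a clear turntable (230 mm wide); the point is half-way up. Bystander.
- jar2_mid (a point): One of five lidded glass jars with mint caps, 62 mm wide, 98 mm high, standing on a clear turntable (230 mm wide); the point is half-way up. Bystander.
- jar3_mid (a point): One of five lidded glass jars with mint caps, 62 mm wide, 98 mm high, standing on a clear turntable (230 mm wide); the point is half-way up. Bystander.
- jar4_mid (a point): One of five lidded glass jars with mint caps, 62 mm wide, 98 mm high, standing on a clear turntable (230 mm wide); the point is half-way up. Bystander.
Things that resemble listed ones, but are neither listed nor needed, are in the scene too. Of the things that look like the part that bears guard_mid, the smallest one is meant.

How it is judged:
By the outcome, as a careful person would: the job done as asked, in the order asked, and still so for the second after the job is handed in, with the robot touching nothing.
It also fails if it takes over 72 s, if anything falls off the work surface, if the arm or the gripper's body presses on something with over 40 N, if the wrist force passes 120 N, or if a joint passes its speed limit or range.

## Robot

A 6-joint arm with a two-finger parallel gripper is mounted at the origin on the work surface. World frame = base frame: x ahead of the robot, y to its left, z up, the work surface at z = 0. Lengths are in m, angles in rad, forces in N, time in s.
With the tool pointing down it reaches from about 0.3 to 0.775 m from the base axis. Payload 14.6 kg.
Tool frame: the origin (TCP) lies at the very end of the fingers, on their centre line; the grasp point (between the pads) lies 19 mm behind it (pinch_z is the distance from the TCP to the grasp point, in m); z points along the fingers, y is the direction in which the jaws open and shut (so a half turn about z gives the same grasp; the last joint's range is limited). The gripper opens to 94 mm and grips with 3 to 60 N. Pads are 16 mm wide; open, the fingers measure 119 mm over their backs; the gripper's body (75 mm by 177 mm) begins 78 mm behind the grasp point.
Start: joints at [-1.356, 0.3, 1.521, -0, 1.321, -0.067], TCP at [0.153, -0.528, 0.205] pointing down, gripper open.
Joint ranges: [-3.03, 3.03], [-0.79, 2.21], [0.23, 2.52], [-1.04, 4.18], [0, 3.07], [-2.55, 2.55]. Speed limits (rad/s): [2.22, 2.22, 2.57, 3.14, 3.14, 3.14].

## Interface

Orientations are given as [roll, pitch, yaw] about the fixed x, y, z axes, in that order (R = Rz(yaw) Ry(pitch) Rx(roll)).
In Python, from station import get_obs, camera, hand_in, pinch_z gives the robot as it stands.
- The arm moves only by the tool servo_tool, never from a script. Its argument "moves" is a list that holds one entry, the list of rows, each a list of 7 numbers: the turn, a rotation vector about the tool's x, y, z normalised to -1 to 1, where 1 is pi/2 rad, then the shift along the tool's x, y, z normalised to -1 to 1, where 1 is 500 mm, then the closure, from 0 (fully open) to 1 (shut). In form: [[[rx, ry, rz, x, y, z, hand], ...]]. A call has 1 to 12 rows; each row is the pose to reach, as a shift and turn from the pose measured when the call began, along the tool's axes at that moment; what a row does not reach only later rows make up. A row lasts 1/12 s, in which the tool goes at most 41.7 mm and 7.16 degrees, less where a joint would pass 70% of its speed; a pose out of reach is approached as far as the arm can. A call with a number of a shift or a turn outside -1 to 1 is refused whole. A call with a gripper value outside its range is refused whole. The fingers move at their own pace and stop on an object; "squeeze" is the grip in N (left out, the last holds). Time passes only in rows, so rows that repeat a pose let the fingers close. It gives the time, the measured TCP pose, the force and the opening at its end, in the units of the state.
- get_obs(): the state, without advancing time (a new reading comes with each control period).
- camera(name): name is "side" or "top" or "wrist"; returns a dict with "color" (384x512x3 uint8, red, green, blue), "intrinsics" (3x3 intrinsics, pixels), "rvec" (rotation vector, rad) and "tvec" (3), from world to camera coordinates, as OpenCV has them. Camera axes: x right, y down, z forward; pixel columns grow to the right and rows downward; lengths in m; the calibration is good to about 2 mm. A picture is of the moment at which its call begins. There is no depth.
- hand_in(): hands the job in, once; it reports no verdict.
The state is a dict: "time_s": time; "qpos": joint angles; "joint_vel": joint speeds; "tau": joint torques, N m; "ee_pos": TCP position; "eef_rot": TCP orientation; "force": force on the tool from outside, world axes, zero at the start; "moment": the same for the moment, N m; "grip_width": finger opening in m.
Only numpy, scipy, OpenCV 4.12 (cv2) and the standard library are available. Lean on these libraries where they do the work, as an engineer would, in place of code of your own. Each camera call takes 0.05 s, during which the arm holds its last target.

## Working session

There is one attempt and no reset: what is moved stays moved. The work goes in short steps, Python scripts to look and compute and a tool call to move; the robot and the scene stay as the last step left them, time stands still between calls to the robot, and variables do not carry over. Pictures are saved under pics/ and viewed, and the job is handed in when it is done.

Besides the shell and the picture viewer there is one more tool, called after "Request:" as name(argument=value, ...), one argument or row to a line, values as JSON. servo_tool: Moves the arm, as the interface text tells. Scaled input: -1 to 1 covers 500 mm each way for a shift and pi/2 rad each way for a turn. Its arguments: {"type":"object","properties":{"moves":{"type":"array"},"squeeze":{"type":"number"}},"required":["moves"]}

```bash
ls -a; mkdir -p pics; python3 - <<'E'
from station import get_obs,camera,pinch_z
import cv2,numpy as np
print(get_obs(),pinch_z)
for n in("side","top","wrist"):
    c=camera(n); cv2.imwrite(f"pics/{n}0.png",c["color"][:,:,::-1]); print(n,c["intrinsics"],c["rvec"],c["tvec"])
E
```

```text
.
..
pics
{'time_s': 0.0, 'qpos': array([-1.35557444e+00,  3.00470838e-01,  1.52157985e+00, -2.69524840e-05,
        1.32067435e+00, -6.65607826e-02]), 'joint_vel': array([-0.00089749, -0.0010009 ,  0.00118297,  0.00146047,  0.0006776 ,
        0.00024684]), 'tau': array([ 2.37617569e-03, -5.31810200e+01, -3.52734303e+01,  7.09101255e-02,
        2.43897020e-02, -1.34877673e-04]), 'ee_pos': array([ 0.15289391, -0.52805464,  0.20488699]), 'eef_rot': array([-3.14046105e+00, -4.92679849e-05,  2.81789323e-01]), 'force': array([-0.56829897,  0.96354475, -0.18074854]), 'moment': array([-0.00773532, -0.03902627, -0.035914  ]), 'grip_width': 0.09407177091952697} 0.0188
side [[463.9943679    0.         262.21340837]
 [  0.         463.9943679  186.40131834]
 [  0.           0.           1.        ]] [ 1.12492369 -2.30734403  1.02694003] [0.42811301 0.29304604 1.04518041]
top [[410.6439008    0.         263.37871547]
 [  0.         410.6439008  187.32404479]
 [  0.           0.           1.        ]] [ 2.22403837 -2.17072481  0.08376276] [0.13492325 0.49906569 1.13383356]
wrist [[302.26064746   0.         255.78130806]
 [  0.         302.26064746 188.93071558]
 [  0.           0.           1.        ]] [-2.33047523  1.75206821  0.24075994] [-0.54943158 -0.02738294  0.39093099]
```

View pics/side0.png

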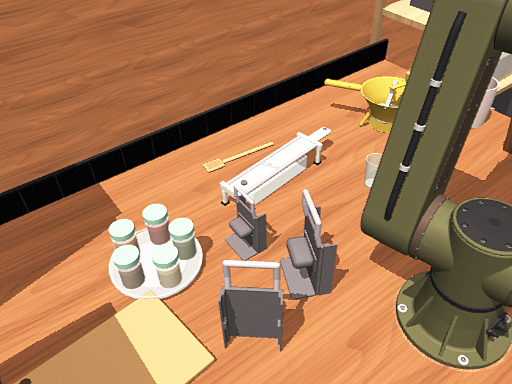

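View pics/top0.png

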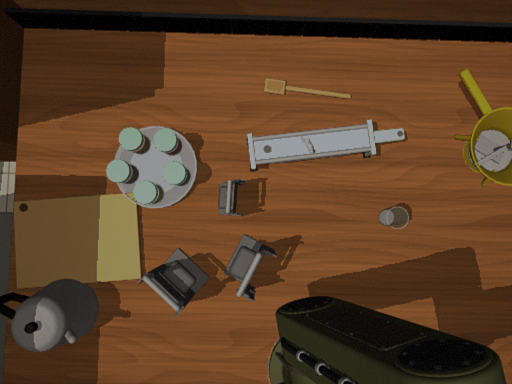

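View pics/wrist0.png

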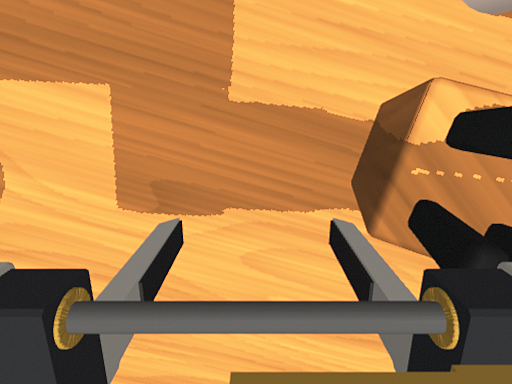

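```bash
cat > h.py <<'E'
import numpy as np,cv2
from scipy.spatial.transform import Rotation as Ro
from station import get_obs,camera
def cam(n): return camera(n)
def proj(c,P):
    P=np.atleast_2d(np.array(P,float)); return cv2.projectPoints(P,c["rvec"],c["tvec"],c["intrinsics"],None)[0].reshape(-1,2)
def ray(c,uv):
    R=cv2.Rodrigues(np.array(c["rvec"]))[0]; o=-R.T@np.array(c["tvec"]); 
    d=R.T@np.linalg.inv(c["intrinsics"])@np.array([uv[0],uv[1],1.]); return o,d
def onz(c,uv,z):
    o,d=ray(c,uv); return o+d*(z-o[2])/d[2]
def crop(c,x0,y0,x1,y1,s,name):
    im=c["color"][y0:y1,x0:x1,::-1]; cv2.imwrite("pics/"+name,cv2.resize(im,None,fx=s,fy=s,interpolation=cv2.INTER_CUBIC))
E
python3 - <<'E'
from h import *
t=cam("top");s=cam("side")
crop(t,140,170,290,320,5,"topc.png" ) 
crop(s,200,180,350,360,4,"sidec.png")
crop(t,235,110,415,180,4,"tops.png")
for n,uv,z in [("tea",(392,217),0.0),("L1",(230,197),.177),("slicerA",(251,148),.076),("slicerB",(371,138),.076),("turnt",(154,166),.0),("spoon",(310,91),0)]: print(n,onz(t,uv,z).round(3))
E
```

```text
tea [ 0.421 -0.219  0.   ]
L1 [0.46  0.229 0.177]
slicerA [0.596 0.183 0.076]
slicerB [ 0.631 -0.137  0.076]
turnt [0.549 0.457 0.   ]
spoon [0.777 0.019 0.   ]
```

View pics/topc.png

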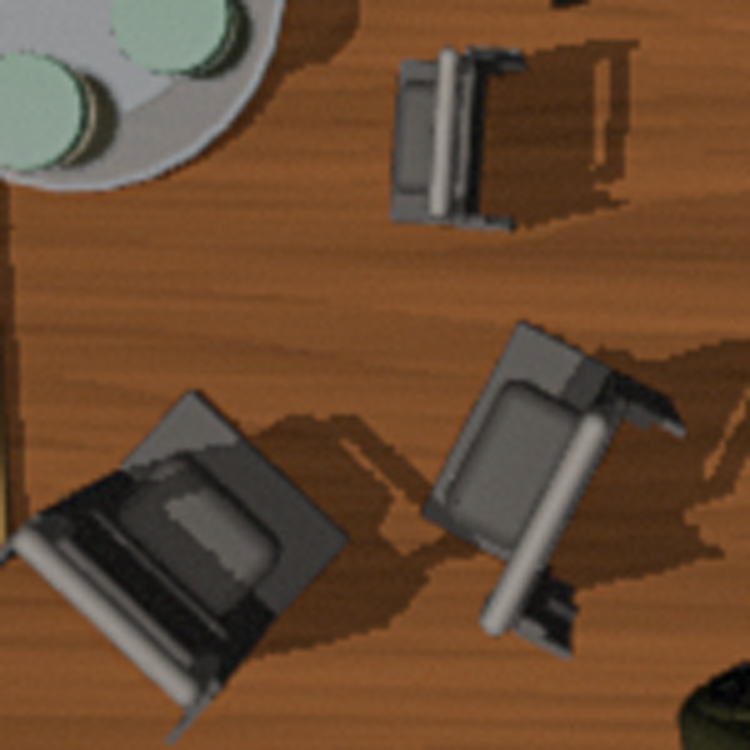

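View pics/sidec.png

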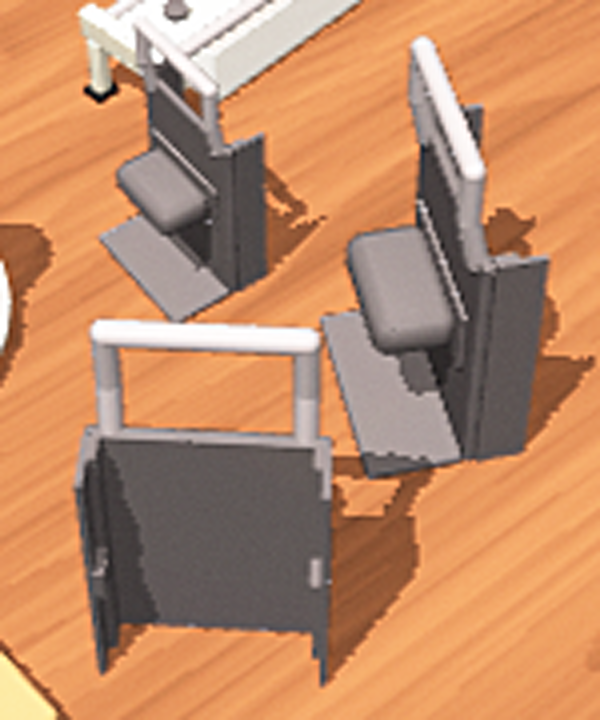

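View pics/tops.png

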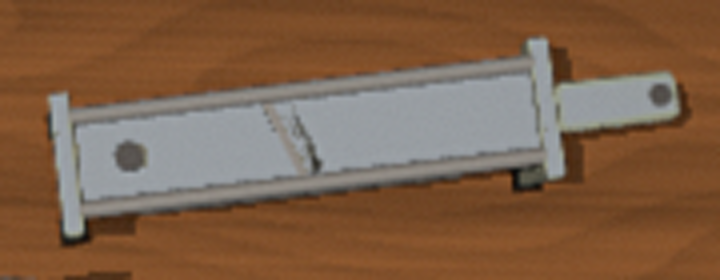

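Three guard-like things stand in the top view: A (230,197), B (250,262) and C (175,280). A is clearly the smallest: its loop is about 33 px long, B's about 48 px and C's about 60 px. So A is the one meant, and the crops confirm it. Next I'll fit the guard and slicer poses.

```bash
cat > fit.py <<'E'
from h import *
from scipy.optimize import least_squares
def G(p): # standing guard: p=x,y of guard_mid, psi= heading of guard z in world
    zx=np.array([np.cos(p[2]),np.sin(p[2]),0]); up=np.array([0,0,1.]); yy=np.cross(zx,up) # y = z cross x
    return np.column_stack([up,yy,zx]), np.array([p[0],p[1],.065])
E
python3 - <<'E'
from fit import *
t=cam("top");s=cam("side")
obs=[(t,(228.7,196.5),(112,0,7)),(s,(244,194.4),(112,0,7)),
(s,(225,239.5),(-65,'a',47)),(s,(244.5,259.5),(-65,'b',47)),(s,(260,252.5),(-65,'b',-25)),
(t,(220,182),(-59,'a2',47)),(t,(218,213.5),(-59,'b2',47))]
def res(p,sg):
    R,o=G(p);r=[]
    for c,uv,g in obs:
        y=g[1]
        if isinstance(y,str): y={'a':46,'b':-46}[y[0]]*sg
        r+=list(proj(c,o+R@np.array([g[0],y,g[2]])/1e3)[0]-uv)
    return np.array(r)
for sg in(1,-1):
    f=least_squares(res,[.46,.22,1.5],args=(sg,)); print(sg,f.x.round(4),f.fun.round(1))
    if sg==1 or f.cost<best.cost: best=f
p=best.x;R,o=G(p);print("bar",(o+R@[.112,0,.007]).round(4),"pivot",(o+R@[-.065,0,-.025]).round(4))
# slicer
def sl(q):
    a=q[2];return np.array([[np.cos(a),-np.sin(a),0],[np.sin(a),np.cos(a),0],[0,0,1]]),np.array([q[0],q[1],0])
# top: rails junction with crosspieces from tops crop
T=lambda u,v:(235+u/4,110+v/4)
for n,uv in [("railfarL",T(72,117)),("railnearL",T(82,211)),("railfarR",T(530,66)),("railnearR",T(545,155))]: print(n,onz(t,uv,.076).round(4))
np.save("g0.npy",p)
for nm,c in(("t",t),("s",s)):
    im=c["color"][:,:,::-1].copy()
    for g in [(112,31,7),(112,-31,7),(-65,46,47),(-65,-46,47),(-65,46,-25),(-65,-46,-25),(65,46,-25),(65,-46,-25),(6,30,41),(6,-30,41)]:
        u=proj(c,o+R@np.array(g)/1e3)[0]; cv2.circle(im,tuple(int(round(k*16)) for k in u),16,(0,0,255),-1,shift=4)
    y0=150;x0=180; cv2.imwrite(f"pics/ov_{nm}.png",cv2.resize(im[y0:y0+120,x0:x0+130],None,fx=5,fy=5,interpolation=cv2.INTER_CUBIC))
E
```

```text
1 [0.4623 0.2279 1.4828] [-1.3 -0.6 -0.  -0.4 -0.1 -0.5 -1.8  2.3  6.6 -2.7 -0.5 -1.5 -2.4 -0.4]
-1 [ 0.4467  0.2748 -0.8925] [-15.9   4.   -9.1   8.5   1.1  -1.1  15.2 -15.3  -7.1  12.9   0.8  -1.4
  22.6  -6.9]
bar [0.4629 0.2349 0.177 ] pivot [0.4601 0.203  0.    ]
railfarL [0.6194 0.1786 0.076 ]
railnearL [0.5566 0.1703 0.076 ]
railfarR [ 0.662  -0.1272  0.076 ]
railnearR [ 0.6022 -0.1378  0.076 ]
```

View pics/ov_t.png

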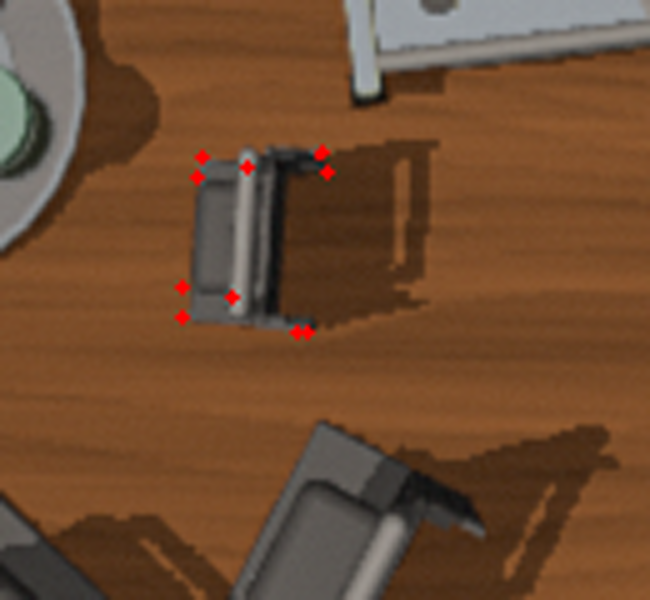

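View pics/ov_s.png

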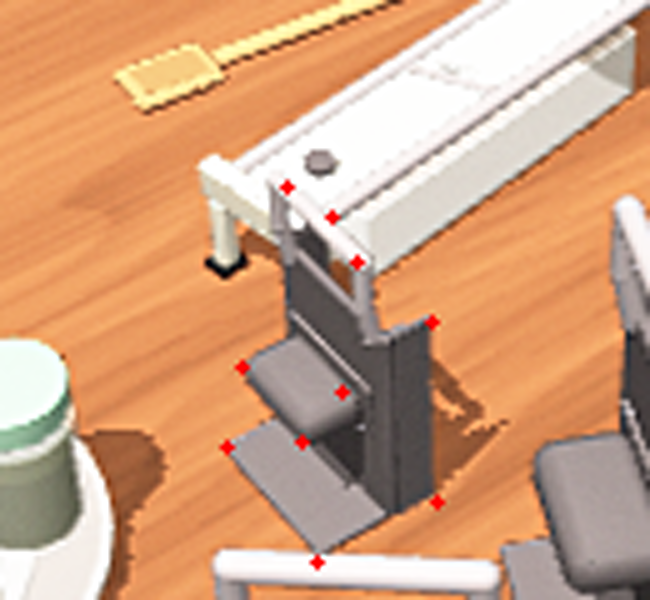

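```bash
python3 - <<'E'
from fit import *
t=cam("top");s=cam("side")
C=lambda u,v:(180+u/5,150+v/5)
obs=[(t,C(240,232),(112,0,12)),(s,C(326,216),(112,0,7)),
(s,C(228,447),(-65,46,47)),(s,C(318,553),(-65,-46,47)),(s,C(435,497),(-65,-46,-25)),(s,C(433,320),(65,-46,-25)),
(t,C(203,160),(-59,46,47)),(t,C(190,323),(-59,-46,47)),(t,C(325,160),(65,46,-25)),(t,C(315,325),(65,-46,-25))]
def res(p):
    R,o=G(p)
    return np.concatenate([proj(c,o+R@np.array(g)/1e3)[0]-uv for c,uv,g in obs])
f=least_squares(res,[.46,.22,1.5],loss="soft_l1");print(f.x.round(4),res(f.x).round(1))
p=f.x;R,o=G(p);bar=o+R@[.112,0,.007];piv=o+R@[-.065,0,-.025];print("bar",bar.round(4),"pivot",piv.round(4))
np.save("g0.npy",p)
# slicer fit
T=lambda u,v:(235+u/4,110+v/4)
P=[T(72,117),T(82,211),T(530,66),T(545,155)]
W=[onz(t,u,.076)[:2] for u in P]
x=(W[0]+W[1]-W[2]-W[3])/2; a=np.arctan2(x[1],x[0]); print("slicer x heading",a,np.linalg.norm(x),"ctr",np.mean(W,0),"gap",np.linalg.norm(W[0]-W[1]))
c0=np.mean(W,0);ca,sa=np.cos(a),np.sin(a)
for nm,c in(("t",t),("s",s)):
    im=c["color"][:,:,::-1].copy()
    for g in [(112,31,7),(112,-31,7),(-65,46,47),(-65,-46,47),(-65,46,-25),(-65,-46,-25),(65,46,-25),(65,-46,-25)]:
        u=proj(c,o+R@np.array(g)/1e3)[0]; cv2.circle(im,tuple(int(round(k*16)) for k in u),16,(0,0,255),-1,shift=4)
    for X in np.linspace(-.155,.155,8):
      for Y in(-.0315,.0315):
        u=proj(c,[c0[0]+ca*X-sa*Y,c0[1]+sa*X+ca*Y,.076])[0]; cv2.circle(im,tuple(int(round(k*16)) for k in u),10,(0,255,0),-1,shift=4)
    y0,x0=(110,200); cv2.imwrite(f"pics/ov2_{nm}.png",cv2.resize(im[y0:y0+150,x0:x0+200],None,fx=4,fy=4,interpolation=cv2.INTER_CUBIC))
E
```

```text
[0.4616 0.2241 1.5043] [-1.1 -0.3  0.3  0.3  0.5 -0.5  1.   0.7  1.1 -0.5  1.1 -0.6 -0.1 -0.9
 -0.7 -0.8 -0.3 -2.  -1.7  1.5]
bar [0.4621 0.2311 0.177 ] pivot [0.46   0.1991 0.    ]
slicer x heading 1.7134347642308037 0.31007425926989574 ctr [0.61004648 0.02097899] gap 0.063267025778165
```

View pics/ov2_t.png

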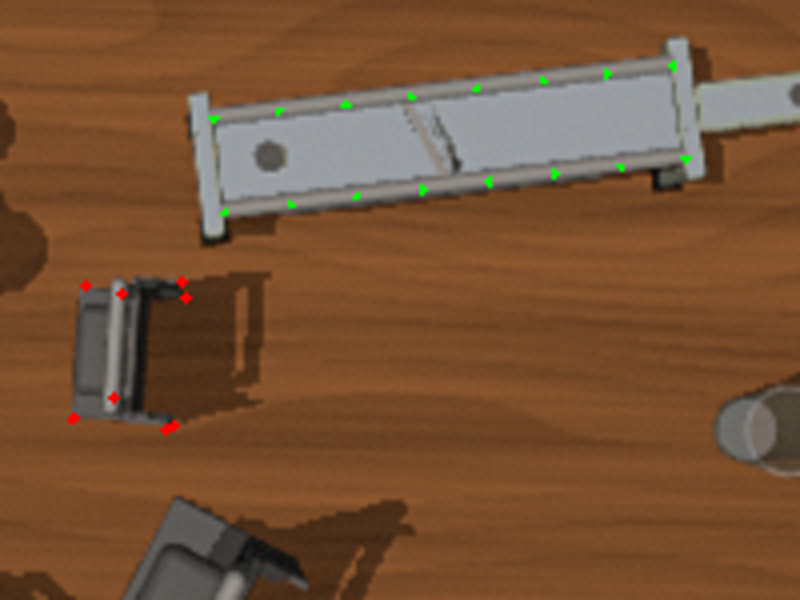

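View pics/ov2_s.png

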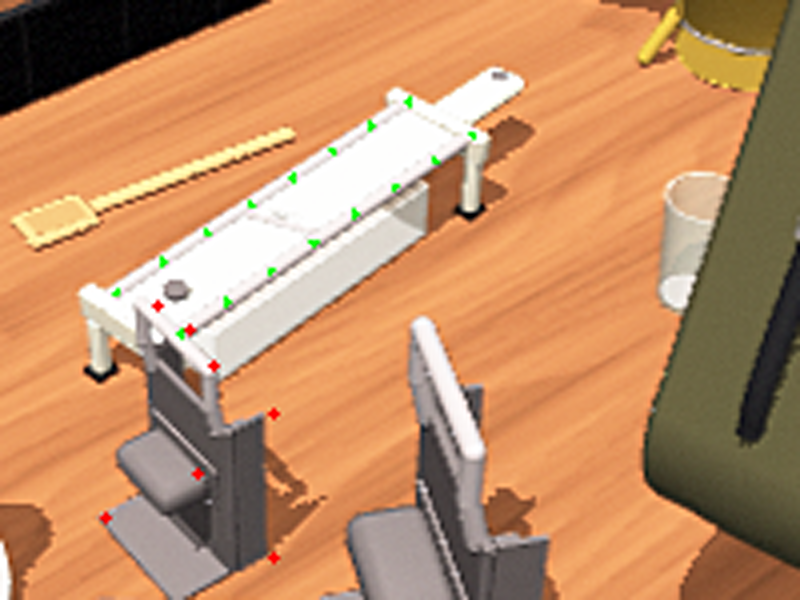

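```bash
cat >> h.py <<'E'
def rows(targets):
    """targets: list of (x,y,z,yaw) TCP tool down -> row numbers"""
    o=get_obs(); R0=Ro.from_euler('xyz',o["eef_rot"]); p0=np.array(o["ee_pos"])
    for x,y,z,yaw in targets:
        R1=Ro.from_euler('xyz',[np.pi,0,yaw]); rv=(R0.inv()*R1).as_rotvec()/(np.pi/2)
        s=R0.inv().apply(np.array([x,y,z])-p0)/.5
        print(np.r_[rv,s].round(4).tolist())
def st():
    o=get_obs(); print("t",round(o["time_s"],2),"p",np.round(o["ee_pos"],4),"rpy",np.round(o["eef_rot"],3),"F",np.round(o["force"],2),"w",round(o["grip_width"],4))
E
python3 - <<'E'
from h import *
rows([(.34,-.2,.34,-.067),(.462,.23,.30,-.067)])
t=cam("top")
for uv,z in [((260,250),.26),((238,297),.26)]: print(onz(t,uv,z))
E
```

```text
[-0.0001, 0.0, 0.222, 0.5419, -0.5267, -0.2692]
[-0.0001, 0.0, 0.222, 1.0154, -1.2849, -0.1891]
[0.34380468 0.15460002 0.26      ]
[0.2420755  0.19962895 0.26      ]
```

Request:
servo_tool(
  moves=[
    [[0,0,0.222,0.2,-0.15,-0.27,0],[0,0,0.222,0.54,-0.527,-0.27,0],[0,0,0.222,0.54,-0.527,-0.27,0],[0,0,0.222,0.54,-0.527,-0.27,0],[0,0,0.222,0.54,-0.527,-0.27,0],[0,0,0.222,0.54,-0.527,-0.27,0],[0,0,0.222,0.54,-0.527,-0.27,0],[0,0,0.222,0.54,-0.527,-0.27,0],[0,0,0.222,0.54,-0.527,-0.27,0],[0,0,0.222,0.54,-0.527,-0.27,0]],
  ],
  squeeze=12,
)

```text
time_s: 1.33
ee_pos: [0.3397, -0.1977, 0.3417]
eef_rot: [3.141, -0.002, -0.066]
force: [0.0, -1.2, -0.1]
grip_width: 0.0943
```

```bash
python3 - <<'E'
from h import *
st();rows([(.462,.23,.28,-.067)])
E
```

```text
t 1.33 p [ 0.3397 -0.1977  0.3417] rpy [ 3.141e+00 -2.000e-03 -6.600e-02] F [ 0.01 -1.19 -0.07] w 0.0943
[0.0004, -0.001, 0.0005, 0.1872, -0.8698, 0.1232]
```

Request:
servo_tool(
  moves=[
    [[0,0,0,0.187,-0.87,0.0,0],[0,0,0,0.187,-0.87,0.0,0],[0,0,0,0.187,-0.87,0.0,0],[0,0,0,0.187,-0.87,0.0,0],[0,0,0,0.187,-0.87,0.0,0],[0,0,0,0.187,-0.87,0.06,0],[0,0,0,0.187,-0.87,0.12,0],[0,0,0,0.187,-0.87,0.12,0],[0,0,0,0.187,-0.87,0.12,0],[0,0,0,0.187,-0.87,0.12,0],[0,0,0,0.187,-0.87,0.12,0],[0,0,0,0.187,-0.87,0.12,0]],
  ],
)

```text
time_s: 2.33
ee_pos: [0.4617, 0.2345, 0.2785]
eef_rot: [3.14, 0.002, -0.062]
force: [-0.3, -0.8, -0.6]
grip_width: 0.0939
```

```bash
python3 - <<'E'
from h import *
st();rows([(.462,.23,.158,-.067)])
w=cam("wrist");cv2.imwrite("pics/w1.png",w["color"][:,:,::-1])
R,o=__import__("fit").G(np.load("g0.npy"))
print(proj(w,[o+R@np.array(g)/1e3 for g in[(112,31,7),(112,-31,7),(112,0,7)]]))
E
```

```text
t 2.33 p [0.4617 0.2345 0.2785] rpy [ 3.14e+00  2.00e-03 -6.20e-02] F [-0.32 -0.77 -0.62] w 0.0939
[0.0011, 0.0016, 0.0029, 0.0017, 0.0085, 0.2411]
[[259.492262   156.30573373]
 [259.06214829 218.52753514]
 [259.270988   188.31602955]]
```

View pics/w1.png

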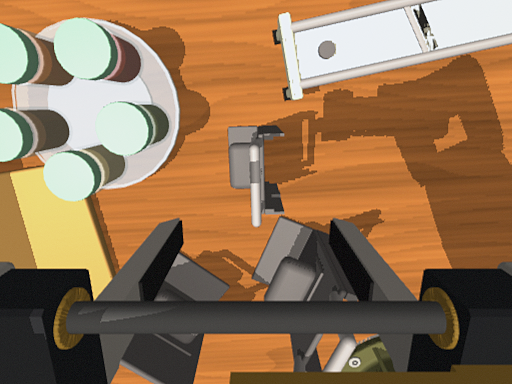

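Request:
servo_tool(
  moves=[
    [[0,0,-0.014,0.002,0.003,0.08,0],[0,0,-0.014,0.002,0.003,0.16,0],[0,0,-0.014,0.002,0.003,0.2,0.3],[0,0,-0.014,0.002,0.003,0.24,0.5],[0,0,-0.014,0.002,0.003,0.24,0.6],[0,0,-0.014,0.002,0.003,0.24,0.7],[0,0,-0.014,0.002,0.003,0.24,0.7]],
  ],
)

```text
time_s: 2.97
ee_pos: [0.463, 0.2302, 0.1616]
eef_rot: [3.141, -0.001, -0.041]
force: [0.2, 0.2, -0.1]
grip_width: 0.0642
```

```bash
python3 - <<'E'
from h import *
st()
w=cam("wrist");cv2.imwrite("pics/w2.png",w["color"][:,:,::-1])
s=cam("side");crop(s,180,130,330,280,4,"s2.png")
E
```

```text
t 2.97 p [0.463  0.2302 0.1616] rpy [ 3.141e+00 -1.000e-03 -4.100e-02] F [ 0.15  0.18 -0.09] w 0.0642
```

View pics/w2.png

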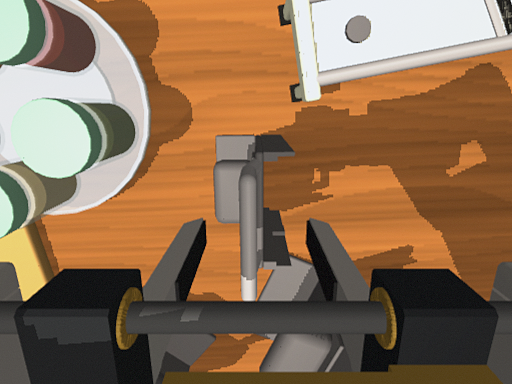

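View pics/s2.png

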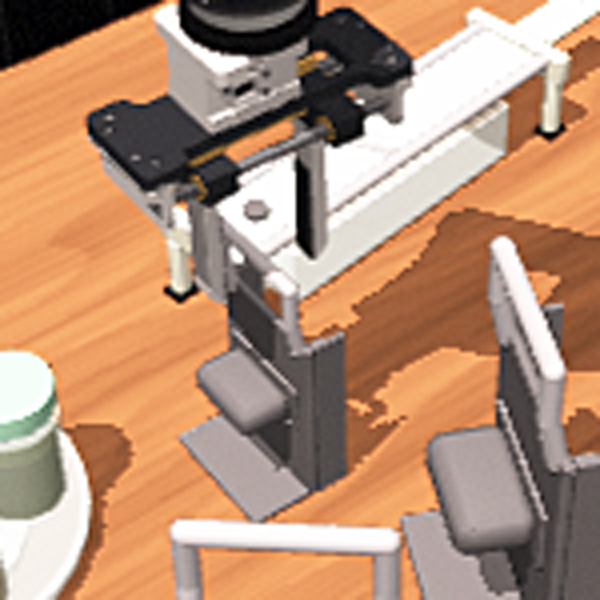

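```bash
python3 - <<'E'
from h import *
w=cam("wrist")
for z in (.177,): print(onz(w,(247.5,168),z),onz(w,(249,300),z),onz(w,(248,234),z)); print(proj(w,[get_obs()["ee_pos"]]))
E
```

```text
[0.507817   0.23322593 0.177     ] [0.42415808 0.23638495 0.177     ] [0.46863785 0.23485134 0.177     ]
[[255.82559007 232.00991657]]
```

Request:
servo_tool(
  moves=[
    [[0,0,0,0.003,-0.009,0.007,0.7],[0,0,0,0.003,-0.009,0.007,0.8],[0,0,0,0.003,-0.009,0.007,0.9],[0,0,0,0.003,-0.009,0.007,1],[0,0,0,0.003,-0.009,0.007,1],[0,0,0,0.003,-0.009,0.007,1],[0,0,0,0.003,-0.009,0.007,1],[0,0,0,0.003,-0.009,0.007,1],[0,0,0,0.003,-0.009,0.007,1]],
  ],
)

```text
time_s: 3.87
ee_pos: [0.4645, 0.2349, 0.1577]
eef_rot: [3.141, -0.001, -0.041]
force: [-0.2, -0.7, -0.4]
grip_width: 0.0096
```

```bash
python3 - <<'E'
from h import *
st()
E
```

```text
t 3.87 p [0.4645 0.2349 0.1577] rpy [ 3.141e+00 -1.000e-03 -4.100e-02] F [-0.23 -0.69 -0.36] w 0.0096
```

```bash
cat > arc.py <<'E'
from h import *
B=np.array([.4645,.2349,.1577]);yaw=-.041
def arc(a0,a1,n,low=.0005):
    o=get_obs(); R0=Ro.from_euler('xyz',o["eef_rot"]);p0=np.array(o["ee_pos"])
    ty=np.array([np.sin(yaw),-np.cos(yaw),0])
    for a in np.radians(np.linspace(a0,a1,n+1)[1:]):
        P=B+ty*(.032*(1-np.cos(a))+.177*np.sin(a))-np.array([0,0,.177*(1-np.cos(a))-.032*np.sin(a)+low])
        rv=(R0.inv()*Ro.from_euler('xyz',[np.pi,0,yaw])).as_rotvec()/(np.pi/2)
        print(np.r_[rv,R0.inv().apply(P-p0)/.5].round(3).tolist())
E
python3 - <<'E'
from arc import *
arc(0,24,10)
E
```

```text
[0.001, -0.0, -0.0, 0.0, 0.015, -0.001]
[0.001, -0.0, -0.0, 0.0, 0.03, -0.003]
[0.001, -0.0, -0.0, 0.0, 0.045, -0.004]
[0.001, -0.0, -0.0, 0.0, 0.06, -0.005]
[0.001, -0.0, -0.0, 0.0, 0.075, -0.004]
[0.001, -0.0, -0.0, 0.0, 0.09, -0.004]
[0.001, -0.0, -0.0, 0.0, 0.105, -0.002]
[0.001, -0.0, -0.0, 0.0, 0.12, -0.0]
[0.001, -0.0, -0.0, 0.0, 0.135, 0.002]
[0.001, -0.0, -0.0, 0.0, 0.149, 0.006]
```

Request:
servo_tool(
  moves=[
    [[0,0,0,0,0.015,-0.001,1],[0,0,0,0,0.03,-0.003,1],[0,0,0,0,0.045,-0.004,1],[0,0,0,0,0.06,-0.005,1],[0,0,0,0,0.075,-0.004,1],[0,0,0,0,0.09,-0.004,1],[0,0,0,0,0.105,-0.002,1],[0,0,0,0,0.12,0,1],[0,0,0,0,0.135,0.002,1],[0,0,0,0,0.149,0.006,1]],
  ],
)

```text
time_s: 4.7
ee_pos: [0.4614, 0.1596, 0.1548]
eef_rot: [3.14, -0.001, -0.041]
force: [-0.3, 0.7, 2.5]
grip_width: 0.0096
```

```bash
python3 - <<'E'
from arc import *
st();arc(24,51,10)
s=cam("side");crop(s,180,130,330,280,4,"s3.png")
E
```

```text
t 4.7 p [0.4614 0.1596 0.1548] rpy [ 3.14e+00 -1.00e-03 -4.10e-02] F [-0.31  0.73  2.46] w 0.0096
[0.001, -0.0, -0.0, 0.0, 0.015, 0.004]
[0.001, -0.0, -0.0, 0.0, 0.031, 0.009]
[0.001, -0.0, -0.0, 0.0, 0.047, 0.015]
[0.001, -0.0, -0.0, 0.0, 0.063, 0.022]
[0.001, -0.0, -0.0, 0.0, 0.078, 0.029]
[0.001, -0.0, -0.0, -0.0, 0.093, 0.038]
[0.001, -0.0, -0.0, -0.0, 0.107, 0.046]
[0.001, -0.0, -0.0, -0.0, 0.121, 0.056]
[0.001, -0.0, -0.0, -0.0, 0.135, 0.066]
[0.001, -0.0, -0.0, -0.0, 0.148, 0.077]
```

View pics/s3.png

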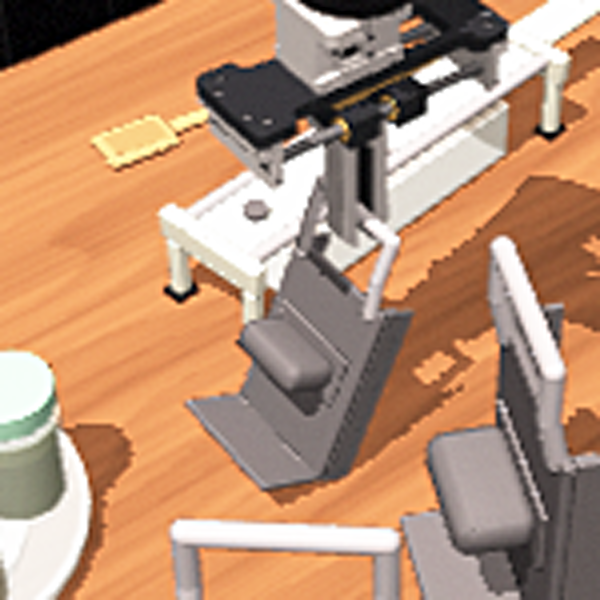

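Request:
servo_tool(
  moves=[
    [[0,0,0,0,0.015,0.004,1],[0,0,0,0,0.031,0.009,1],[0,0,0,0,0.047,0.015,1],[0,0,0,0,0.063,0.022,1],[0,0,0,0,0.078,0.029,1],[0,0,0,0,0.093,0.038,1],[0,0,0,0,0.107,0.046,1],[0,0,0,0,0.121,0.056,1],[0,0,0,0,0.135,0.066,1],[0,0,0,0,0.148,0.077,1]],
  ],
)

```text
time_s: 5.58
ee_pos: [0.4582, 0.0841, 0.1155]
eef_rot: [3.14, -0.0, -0.042]
force: [-0.1, 0.1, 0.2]
grip_width: 0.0094
```

```bash
python3 - <<'E'
from arc import *
st();arc(51,84,12)
s=cam("side");crop(s,180,130,330,280,4,"s4.png")
E
```

```text
t 5.58 p [0.4582 0.0841 0.1155] rpy [ 3.14  -0.    -0.042] F [-0.1   0.13  0.23] w 0.0094
[0.001, -0.0, -0.0, 0.0, 0.01, 0.01]
[0.001, -0.0, -0.0, 0.0, 0.022, 0.022]
[0.001, -0.0, -0.0, 0.0, 0.034, 0.035]
[0.001, -0.0, -0.0, 0.0, 0.044, 0.048]
[0.001, -0.0, -0.0, 0.0, 0.055, 0.062]
[0.001, -0.0, -0.0, 0.0, 0.064, 0.076]
[0.001, -0.0, -0.0, 0.0, 0.073, 0.091]
[0.001, -0.0, -0.0, 0.0, 0.082, 0.106]
[0.001, -0.0, -0.0, 0.0, 0.089, 0.121]
[0.001, -0.0, -0.0, 0.0, 0.096, 0.137]
[0.001, -0.0, -0.0, 0.0, 0.102, 0.154]
[0.001, -0.0, -0.0, 0.0, 0.107, 0.17]
```

View pics/s4.png

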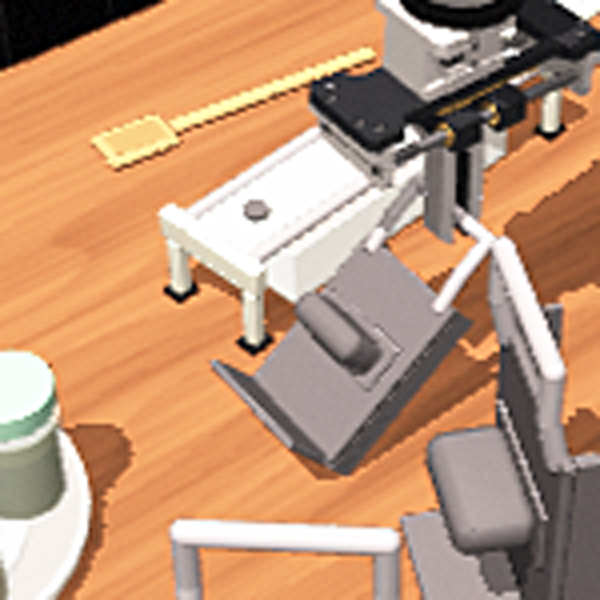

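Request:
servo_tool(
  moves=[
    [[0,0,0,0,0.01,0.01,1],[0,0,0,0,0.022,0.022,1],[0,0,0,0,0.034,0.035,1],[0,0,0,0,0.044,0.048,1],[0,0,0,0,0.055,0.062,1],[0,0,0,0,0.064,0.076,1],[0,0,0,0,0.073,0.091,1],[0,0,0,0,0.082,0.106,1],[0,0,0,0,0.089,0.121,1],[0,0,0,0,0.096,0.137,1],[0,0,0,0,0.102,0.154,1],[0,0,0,0,0.107,0.17,1]],
  ],
)

```text
time_s: 6.63
ee_pos: [0.4553, 0.0293, 0.0287]
eef_rot: [3.139, 0.001, -0.042]
force: [0.6, 0.3, -0.7]
grip_width: 0.0097
```

```bash
python3 - <<'E'
from arc import *
st();arc(84,90,4)
E
```

```text
t 6.63 p [0.4553 0.0293 0.0287] rpy [ 3.139e+00  1.000e-03 -4.200e-02] F [ 0.62  0.29 -0.74] w 0.0097
[0.001, 0.001, -0.001, 0.002, 0.0, 0.005]
[0.001, 0.001, -0.001, 0.002, 0.002, 0.014]
[0.001, 0.001, -0.001, 0.002, 0.005, 0.024]
[0.001, 0.001, -0.001, 0.002, 0.006, 0.033]
```

Request:
servo_tool(
  moves=[
    [[0,0,0,0.0,0,0.005,1],[0,0,0,0.0,0.002,0.012,1],[0,0,0,0.0,0.004,0.019,1],[0,0,0,0.0,0.005,0.025,1],[0,0,0,0.0,0.006,0.029,1],[0,0,0,0.0,0.006,0.031,1],[0,0,0,0.0,0.006,0.031,1]],
  ],
)

```text
time_s: 7.22
ee_pos: [0.4551, 0.0263, 0.0131]
eef_rot: [3.139, 0.001, -0.042]
force: [0.5, 0.2, 0.3]
grip_width: 0.0095
```

```bash
python3 - <<'E'
from arc import *
st()
s=cam("side");crop(s,180,130,330,280,4,"s5.png")
E
```

```text
t 7.22 p [0.4551 0.0263 0.0131] rpy [ 3.139e+00  1.000e-03 -4.200e-02] F [0.52 0.21 0.25] w 0.0095
```

View pics/s5.png

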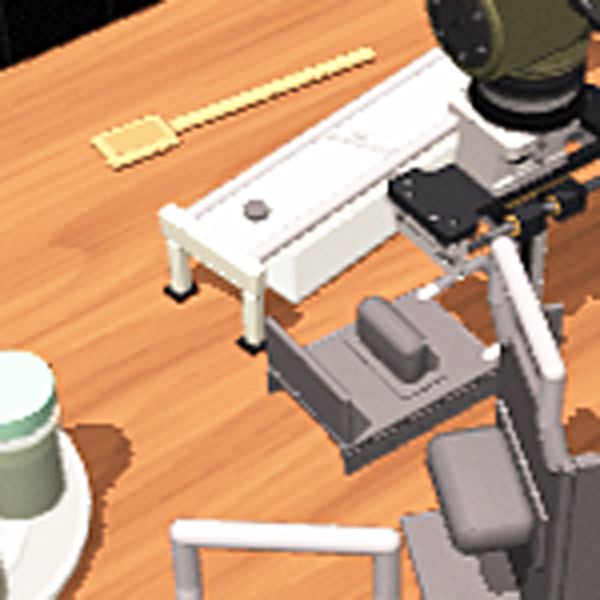

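Request:
servo_tool(
  moves=[
    [[0,0,0,0,0,0.002,1],[0,0,0,0,0,0.002,0.7],[0,0,0,0,0,0.0,0.7],[0,0,0,0,0,0,0.7],[0,0,0,0,0,-0.04,0.7],[0,0,0,0,0,-0.1,0.7],[0,0,0,0,0,-0.18,0.7],[0,0,0,0,0,-0.26,0.6],[0,0,0,0,-0.1,-0.34,0.5],[0,0,0,0,-0.18,-0.36,0.5],[0,0,0,0,-0.21,-0.36,0.5],[0,0,0,0,-0.21,-0.36,0.5]],
  ],
)

```text
time_s: 8.27
ee_pos: [0.4603, 0.1359, 0.1953]
eef_rot: [3.141, -0.002, -0.038]
force: [0.7, 0.2, -0.7]
grip_width: 0.0466
```

```bash
python3 - <<'E'
from arc import *
st()
w=cam("wrist");cv2.imwrite("pics/w5.png",w["color"][:,:,::-1])
s=cam("side");crop(s,180,130,330,280,4,"s6.png")
t=cam("top");crop(t,200,100,300,220,5,"t6.png")
E
```

```text
t 8.27 p [0.4603 0.1359 0.1953] rpy [ 3.141e+00 -2.000e-03 -3.800e-02] F [ 0.74  0.15 -0.68] w 0.0466
```

View pics/w5.png

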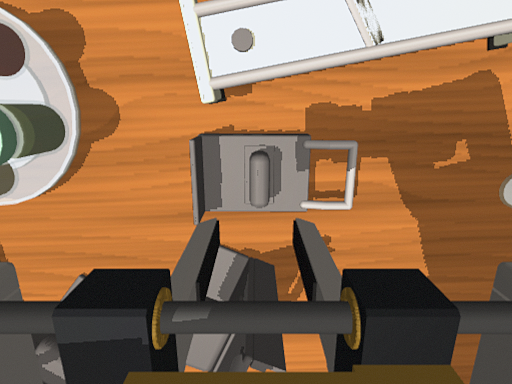

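View pics/s6.png

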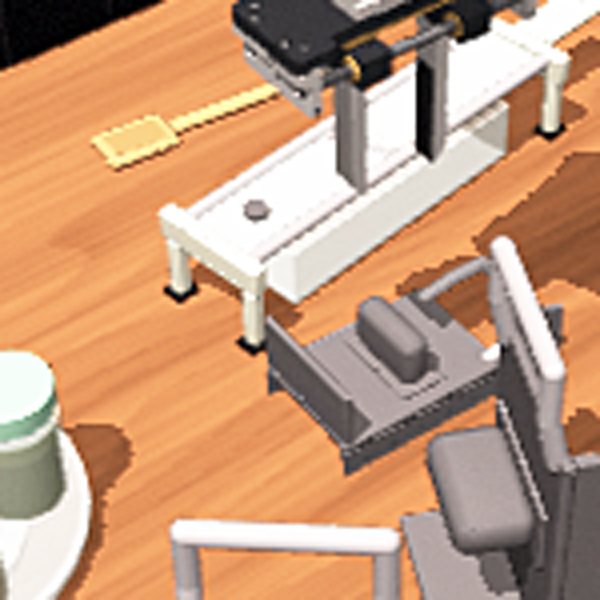

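View pics/t6.png

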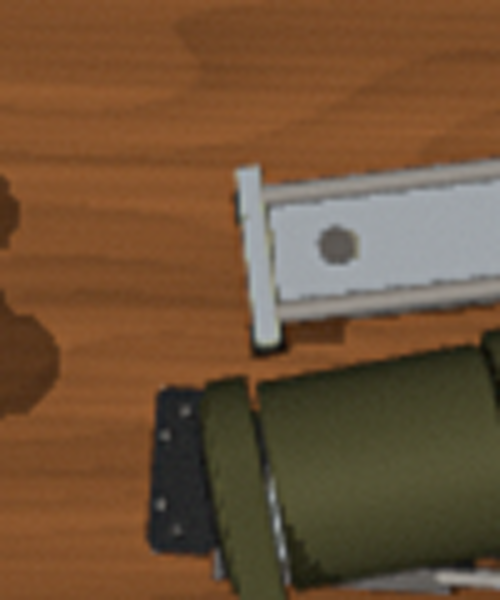

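```bash
python3 - <<'E'
from arc import *
w=cam("wrist")
gc=onz(w,(259.5,179),.066); bm=onz(w,(352.5,175),.034); print(gc,bm)
d=bm-gc; print("dist",np.hypot(*d[:2]),"heading",np.arctan2(d[1],d[0]), "tool yaw equiv", np.arctan2(d[1],d[0])+np.pi/2)
a=onz(w,(260,151),.066);b=onz(w,(259,207),.066);print(a,b,np.arctan2(*(a-b)[1::-1]))
a=onz(w,(313,134.5),.028);b=onz(w,(308,211),.028);print("deck edge",a,b,np.arctan2(*(a-b)[1::-1]))
E
```

```text
[0.46309049 0.12723159 0.066     ] [0.45546776 0.02065668 0.034     ]
dist 0.10684716741187437 heading -1.6421993811907154 tool yaw equiv -0.07140305439581884
[0.49220621 0.1256142  0.066     ] [0.43243624 0.12893445 0.066     ] -0.05549348364073921
deck edge [0.50257181 0.06513176 0.028     ] [0.41171069 0.07026706 0.028     ] -0.056458047691058125
```

```bash
python3 - <<'E'
from arc import *
st()
w=cam("wrist");cv2.imwrite("pics/w6.png",w["color"][:,:,::-1]);rows([(.46,.13,.10,-.06),(.46,.13,.031,-.06)])
st()
np.save("w6.npy",np.r_[np.array(w["rvec"]).ravel(),np.array(w["tvec"]).ravel()])
E
```

```text
t 8.47 p [0.4596 0.1309 0.1925] rpy [ 3.139e+00  2.000e-03 -4.200e-02] F [-0.96 -0.11 -0.13] w 0.0474
[0.0017, 0.0014, 0.0109, 0.0012, 0.0008, 0.185]
[0.0017, 0.0014, 0.0109, 0.0015, 0.0004, 0.323]
t 8.52 p [0.4596 0.1306 0.1925] rpy [ 3.139e+00  2.000e-03 -4.300e-02] F [-0.47 -0.25 -0.11] w 0.0471
```

View pics/w6.png

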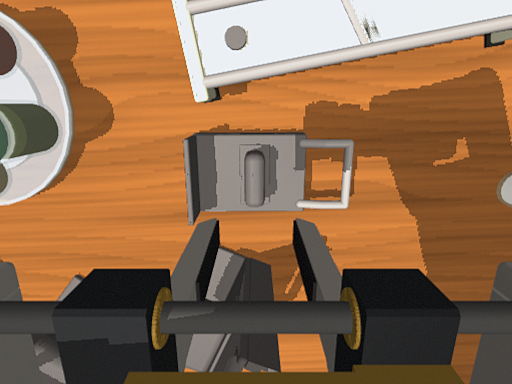

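Request:
servo_tool(
  moves=[
    [[0.001,0.001,0.009,0.006,-0.003,0.07,0.5],[0.001,0.001,0.009,0.006,-0.003,0.14,0.5],[0.001,0.001,0.009,0.006,-0.003,0.2,0.5],[0.001,0.001,0.009,0.006,-0.003,0.26,0.5],[0.001,0.001,0.009,0.006,-0.003,0.3,0.5],[0.001,0.001,0.009,0.006,-0.003,0.319,0.5],[0.001,0.001,0.009,0.006,-0.003,0.319,0.5]],
  ],
)

```text
time_s: 9.1
ee_pos: [0.4614, 0.1306, 0.0312]
eef_rot: [3.14, 0.004, -0.058]
force: [0.2, -0.7, -0.5]
grip_width: 0.0469
```

```bash
python3 - <<'E'
from arc import *
st()
w=cam("wrist");cv2.imwrite("pics/w7.png",w["color"][:,:,::-1]);rows([(.4625,.132,.033,-.056)])
print(proj(w,[(.4625,.132,.066)]))
E
```

```text
t 9.1 p [0.4614 0.1306 0.0312] rpy [ 3.14   0.004 -0.058] F [ 0.18 -0.7  -0.52] w 0.0469
[0.0009, 0.0012, -0.0013, 0.0004, -0.0021, -0.0004]
[[253.26161748 257.20665799]]
```

View pics/w7.png

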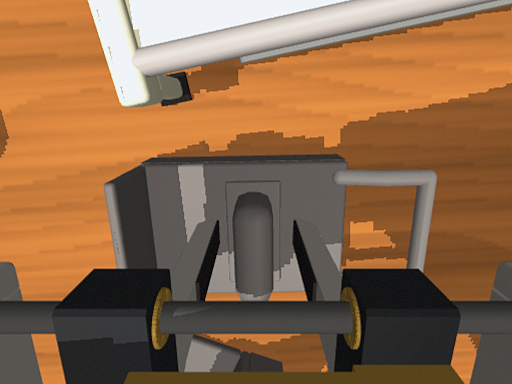

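Grip block is between the jaws (253,245). I'll close on it firmly.

Request:
servo_tool(
  moves=[
    [[0.001,0.001,0,0.001,-0.002,-0.002,0.6],[0.001,0.001,0,0.001,-0.002,-0.002,0.8],[0.001,0.001,0,0.001,-0.002,-0.002,0.9],[0.001,0.001,0,0.001,-0.002,-0.002,0.9],[0.001,0.001,0,0.001,-0.002,-0.002,0.9],[0.001,0.001,0,0.001,-0.002,-0.002,0.9]],
  ],
  squeeze=35,
)

```text
time_s: 9.65
ee_pos: [0.4631, 0.132, 0.0345]
eef_rot: [-3.141, -0.001, -0.058]
force: [-1.5, -0.5, 6.9]
grip_width: 0.0219
```

```bash
python3 - <<'E'
from arc import *
st()
E
```

```text
t 9.65 p [0.4631 0.132  0.0345] rpy [-3.141e+00 -1.000e-03 -5.800e-02] F [-1.52 -0.47  6.89] w 0.0219
```

```bash
python3 - <<'E'
from arc import *
rows([(.463,.132,.16,-.058),(.5995,.0943,.14,.1426)])
E
```

```text
[-0.0002, -0.0006, 0.0002, -0.0001, -0.0001, -0.2509]
[-0.0002, -0.0006, -0.1275, 0.2768, 0.0595, -0.2107]
```

Request:
servo_tool(
  moves=[
    [[0,0,0,0,0,-0.04,0.9],[0,0,0,0,0,-0.1,0.9],[0,0,0,0,0,-0.16,0.9],[0,0,0,0,0,-0.22,0.9],[0,0,-0.02,0.03,0.007,-0.25,0.9],[0,0,-0.05,0.09,0.02,-0.25,0.9],[0,0,-0.08,0.16,0.035,-0.24,0.9],[0,0,-0.11,0.22,0.05,-0.22,0.9],[0,0,-0.1275,0.26,0.0595,-0.21,0.9],[0,0,-0.1275,0.277,0.0595,-0.21,0.9],[0,0,-0.1275,0.277,0.0595,-0.21,0.9],[0,0,-0.1275,0.277,0.0595,-0.21,0.9]],
  ],
)

```text
time_s: 10.65
ee_pos: [0.5992, 0.0943, 0.1391]
eef_rot: [-3.141, 0.0, 0.142]
force: [0.2, -0.0, -3.2]
grip_width: 0.0219
```

```bash
python3 - <<'E'
from arc import *
w=cam("wrist");w=cam("wrist");cv2.imwrite("pics/w8.png",w["color"][:,:,::-1])
st()
E
```

```text
t 10.75 p [0.5989 0.0946 0.1398] rpy [-3.141e+00 -1.000e-03  1.430e-01] F [-0.11  0.31 -3.19] w 0.0219
```

View pics/w8.png

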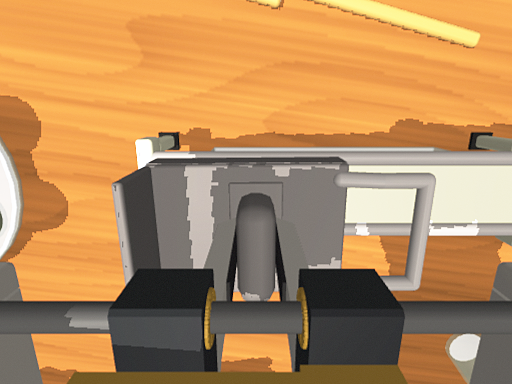

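```bash
python3 - <<'E'
from arc import *
w=cam("wrist"); o=get_obs();p=o["ee_pos"]
crop(w,300,120,512,320,3.7,"w9.png")
crop(w,100,120,312,320,3.7,"w9b.png")
n=np.array([np.cos(.1426),np.sin(.1426)]) # lateral (tool x), away from robot
lat=lambda uv,z:(onz(w,uv,z)[:2]-p[:2])@n
print("guard loop posts",lat((380,180),.1373),lat((380,283),.1373),"deck far edge",lat((250,162),.133))
for u in(380,480):print("rails",u,lat((u,158),.07),lat((u,229),.07))
c0=np.array([.61005,.02098]);print("predicted rail mid lat",(c0-p[:2])@n)
E
```

```text
guard loop posts 0.03343282223157583 -0.03864781580377069 deck far edge 0.043888094599769806
rails 380 0.03563049238668977 -0.02775774723449103
rails 480 0.035613138501737925 -0.027763783642952133
predicted rail mid lat 0.00044593832651754726
```

View pics/w9.png

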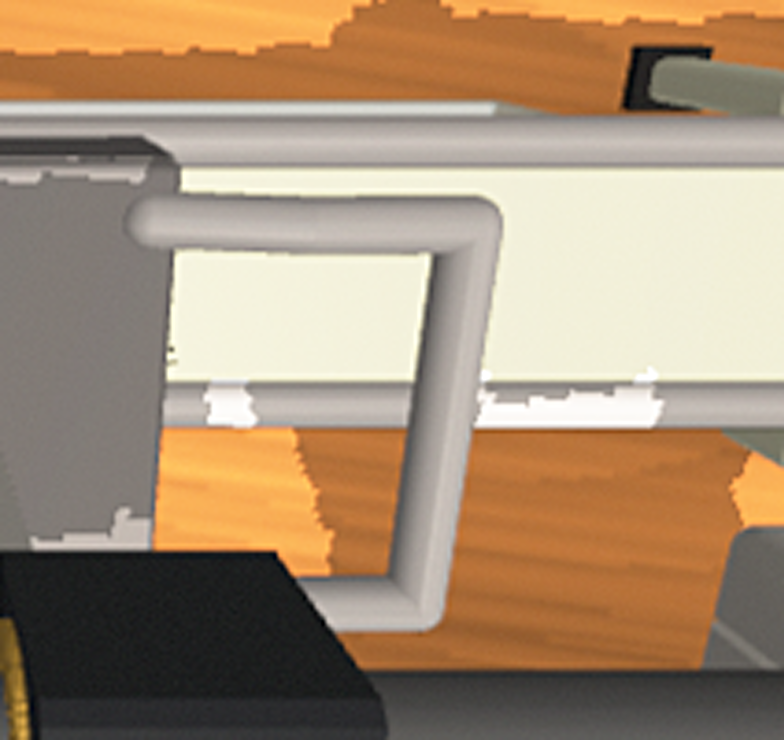

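View pics/w9b.png

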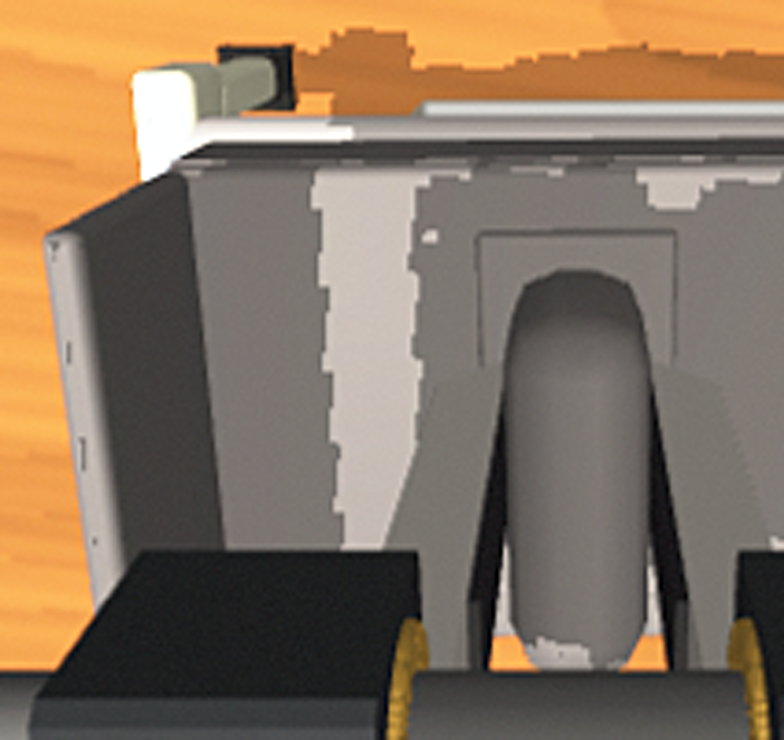

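Request:
servo_tool(
  moves=[
    [[0,0,0,0.004,0,0.01,0.9],[0,0,0,0.008,0,0.025,0.9],[0,0,0,0.008,0,0.04,0.9],[0,0,0,0.008,0,0.046,0.9],[0,0,0,0.008,0,0.046,0.9]],
  ],
)

```text
time_s: 11.22
ee_pos: [0.6024, 0.0952, 0.1156]
eef_rot: [-3.141, 0.001, 0.143]
force: [-0.2, -0.5, -3.7]
grip_width: 0.0218
```

```bash
python3 - <<'E'
from arc import *
w=cam("wrist");w=cam("wrist"); o=get_obs();p=o["ee_pos"];st()
crop(w,300,120,512,320,3.7,"w10.png")
s=cam("side");crop(s,180,110,330,230,5,"s10.png")
n=np.array([np.cos(.1426),np.sin(.1426)])
c0=np.array([.61005,.02098]);print("predicted rail mid lat",(c0-p[:2])@n)
E
```

```text
t 11.32 p [0.6029 0.0952 0.1168] rpy [-3.141e+00 -1.000e-03  1.430e-01] F [ 0.42 -0.02 -2.47] w 0.0219
predicted rail mid lat -0.003489005455189313
```

View pics/w10.png

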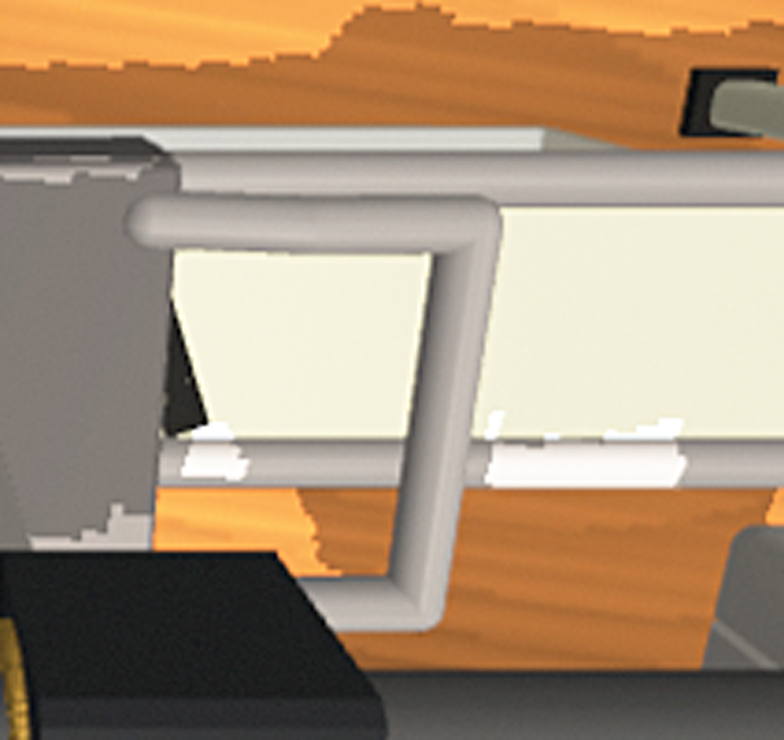

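View pics/s10.png

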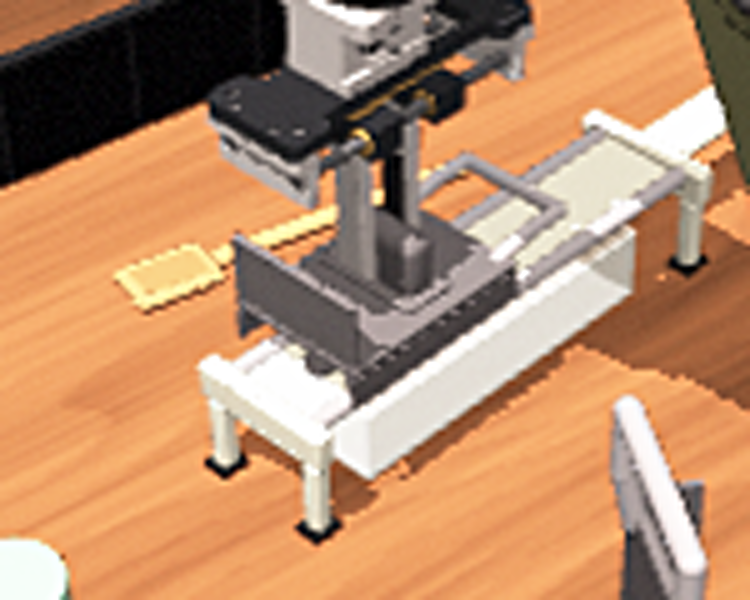

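```bash
python3 - <<'E'
from arc import *
w=cam("wrist"); o=get_obs();p=o["ee_pos"];st()
n=np.array([np.cos(.1426),np.sin(.1426)])
lat=lambda uv,z:(onz(w,uv,z)[:2]-p[:2])@n
zb=p[2]-.0025
a=[lat((400,180.5),zb),lat((400,283.2),zb)]
b=[lat((420,167.9),.070),lat((420,245.2),.070)]
print(a,np.mean(a),b,np.mean(b),np.diff(a),np.diff(b))
# skirt/rail check by side: predicted near rail line & near skirt bottom
s=cam("side")
f=np.array([np.sin(.1426),-np.cos(.1426)])
def pt(l,a_,z): q=p[:2]+n*l+f*a_; return [q[0],q[1],z]
for l in(-.002,0,.002):
    print(l,"shield top corners",((proj(s,[pt(l-.046,-.071,p[2]+.0375),pt(l+.046,-.071,p[2]+.0375)])-[180,110])*5).round(0).tolist(),"loopbar mid",((proj(s,[pt(l,.106,p[2]-.0025)])-[180,110])*5).round(0).tolist())
for l in(-.0035,0,.004):
    print(l,"near rail ",((proj(s,[pt(l-.0315,.1,.076),pt(l-.0315,.2,.076)])-[180,110])*5).round(0).tolist())
E
```

```text
t 11.42 p [0.6031 0.0952 0.1173] rpy [-3.141e+00 -2.000e-03  1.430e-01] F [-0.07 -0.15 -2.6 ] w 0.0217
[np.float64(0.03318661274173189), np.float64(-0.03863278346062506)] -0.002723085359446587 [np.float64(0.031953818583366836), np.float64(-0.03229548972092004)] -0.00017083556877660333 [-0.0718194] [-0.06424931]
-0.002 shield top corners [[347.0, 305.0], [227.0, 230.0]] loopbar mid [[512.0, 181.0]]
0 shield top corners [[345.0, 303.0], [225.0, 228.0]] loopbar mid [[509.0, 179.0]]
0.002 shield top corners [[342.0, 301.0], [222.0, 227.0]] loopbar mid [[506.0, 178.0]]
-0.0035 near rail  [[546.0, 262.0], [656.0, 187.0]]
0 near rail  [[541.0, 260.0], [652.0, 184.0]]
0.004 near rail  [[536.0, 257.0], [647.0, 181.0]]
```

Request:
servo_tool(
  moves=[
    [[0,0,0,0.0016,0,0.006,0.9],[0,0,0,0.0016,0,0.012,0.9],[0,0,0,0.0016,0,0.018,0.9],[0,0,0,0.0016,0,0.024,0.9],[0,0,0,0.0016,0,0.024,0.9]],
  ],
)

```text
time_s: 11.88
ee_pos: [0.6046, 0.0954, 0.105]
eef_rot: [-3.141, -0.003, 0.143]
force: [5.5, -0.4, -2.8]
grip_width: 0.0217
```

```bash
python3 - <<'E'
from arc import *
st();print(get_obs()["moment"])
E
```

```text
t 11.88 p [0.6046 0.0954 0.105 ] rpy [-3.141e+00 -3.000e-03  1.430e-01] F [ 5.5  -0.36 -2.84] w 0.0217
[ 0.17080681 -1.17587811  0.04955318]
```

Request:
servo_tool(
  moves=[
    [[0,0,0,0.003,0,0.004,0.9],[0,0,0,0.004,0,0.008,0.9],[0,0,0,0.004,0,0.012,0.9],[0,0,0,0.004,0,0.016,0.9],[0,0,0,0.004,0,0.016,0.9]],
  ],
)

```text
time_s: 12.3
ee_pos: [0.6062, 0.0956, 0.0963]
eef_rot: [-3.141, -0.002, 0.143]
force: [-0.5, -0.2, -2.2]
grip_width: 0.0219
```

```bash
python3 - <<'E'
from arc import *
st();print(get_obs()["moment"])
E
```

```text
t 12.3 p [0.6062 0.0956 0.0963] rpy [-3.141e+00 -2.000e-03  1.430e-01] F [-0.5  -0.22 -2.19] w 0.0219
[ 0.02971805 -0.01404099  0.03097347]
```

Request:
servo_tool(
  moves=[
    [[0,0,0,0.001,0,0.004,0.9],[0,0,0,0.001,0,0.008,0.9],[0,0,0,0.001,0,0.012,0.9],[0,0,0,0.001,0,0.0145,0.9],[0,0,0,0.001,0,0.0145,0.9]],
  ],
)

```text
time_s: 12.72
ee_pos: [0.6066, 0.0957, 0.0888]
eef_rot: [-3.141, -0.002, 0.143]
force: [0.0, 0.4, -2.1]
grip_width: 0.0219
```

```bash
python3 - <<'E'
from arc import *
st();print(get_obs()["moment"])
s=cam("side");crop(s,180,110,330,230,5,"s11.png")
E
```

```text
t 12.72 p [0.6066 0.0957 0.0888] rpy [-3.141e+00 -2.000e-03  1.430e-01] F [ 0.01  0.35 -2.11] w 0.0219
[ 0.04294904  0.01333678 -0.01132503]
```

View pics/s11.png

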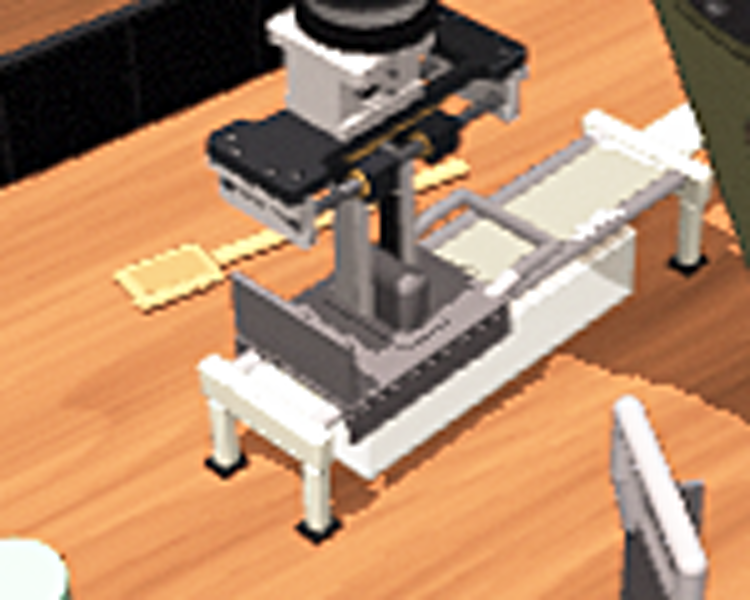

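Request:
servo_tool(
  moves=[
    [[0,0,0,0,0,0.001,0.9],[0,0,0,0,0,0.002,0.9],[0,0,0,0,0,0.002,0.9]],
  ],
)

```text
time_s: 13.02
ee_pos: [0.6069, 0.0957, 0.0886]
eef_rot: [-3.141, -0.003, 0.143]
force: [-1.2, -0.8, 3.6]
grip_width: 0.0218
```

```bash
python3 - <<'E'
from arc import *
st();print(get_obs()["moment"])
E
```

```text
t 13.02 p [0.6069 0.0957 0.0886] rpy [-3.141e+00 -3.000e-03  1.430e-01] F [-1.19 -0.77  3.6 ] w 0.0218
[-0.03563554  0.38911911 -0.05352221]
```

Request:
servo_tool(
  moves=[
    [[0,0,0,0,0.01,-0.0006,0.9],[0,0,0,0,0.02,-0.0006,0.9],[0,0,0,0,0.03,-0.0006,0.9]],
  ],
)

```text
time_s: 13.27
ee_pos: [0.609, 0.0803, 0.0887]
eef_rot: [-3.141, -0.003, 0.143]
force: [-0.7, 0.9, -2.4]
grip_width: 0.0221
```

```bash
cat >> arc.py <<'E'
c0=np.array([.61005,.02098]);u=np.array([-.142,.990]);n=np.array([np.cos(.1426),np.sin(.1426)])
def sl():
    o=get_obs();p=np.array(o["ee_pos"]);F=np.array(o["force"]);d=p[:2]-c0
    print("t %.2f Xmid %.1f lat %.2f z %.2f | Fx' %.2f Flat %.2f Fz %.2f"%(o["time_s"],(d@u+.006)*1e3,d@n*1e3,p[2]*1e3,F[:2]@u,F[:2]@n,F[2]),"M",np.round(o["moment"],2),"rpy",np.round(o["eef_rot"],3))
E
python3 -c "from arc import *;sl()"
```

```text
t 13.27 Xmid 64.8 lat 7.43 z 88.66 | Fx' 1.00 Flat -0.58 Fz -2.42 M [ 0.13  0.17 -0.03] rpy [-3.141e+00 -3.000e-03  1.430e-01]
```

Request:
servo_tool(
  moves=[
    [[0,0,0,0,0.01,0.0003,0.9],[0,0,0,0,0.02,0.0003,0.9]],
  ],
)

```text
time_s: 13.43
ee_pos: [0.6104, 0.0708, 0.0887]
eef_rot: [-3.139, -0.003, 0.142]
force: [-2.2, 9.5, 1.3]
grip_width: 0.0218
```

Request:
servo_tool(
  moves=[
    [[0,0,0,0,0.011,0.0003,0.9],[0,0,0,0,0.022,0.0003,0.9]],
  ],
)

```text
time_s: 13.6
ee_pos: [0.6119, 0.0605, 0.0888]
eef_rot: [-3.137, -0.003, 0.142]
force: [-3.4, 9.3, 2.9]
grip_width: 0.0221
```

Request:
servo_tool(
  moves=[
    [[0,0,0,0,0.011,0.0002,0.9],[0,0,0,0,0.022,0.0002,0.9]],
  ],
)

```text
time_s: 13.77
ee_pos: [0.6137, 0.0492, 0.0888]
eef_rot: [-3.137, -0.003, 0.142]
force: [0.1, 0.3, -0.9]
grip_width: 0.022
```

```bash
python3 -c "from arc import *;sl()"
```

```text
t 13.77 Xmid 33.4 lat 7.57 z 88.83 | Fx' 0.30 Flat 0.18 Fz -0.92 M [ 0.01  0.05 -0.03] rpy [-3.137e+00 -3.000e-03  1.420e-01]
```

Request:
servo_tool(
  moves=[
    [[-0.0025,0.002,0,0,0.014,0,0.9],[-0.0025,0.002,0,0,0.028,0,0.9],[-0.0025,0.002,0,0,0.042,0,0.9],[-0.0025,0.002,0,0,0.056,0,0.9]],
  ],
)

```text
time_s: 14.1
ee_pos: [0.6178, 0.0205, 0.0888]
eef_rot: [-3.141, -0.006, 0.142]
force: [0.2, 0.7, 1.0]
grip_width: 0.0218
```

Request:
servo_tool(
  moves=[
    [[0,0,0,0,0.014,0,0.9],[0,0,0,0,0.028,0,0.9],[0,0,0,0,0.042,0,0.9],[0,0,0,0,0.056,0,0.9]],
  ],
)

```text
time_s: 14.43
ee_pos: [0.6218, -0.0079, 0.0888]
eef_rot: [-3.141, -0.007, 0.142]
force: [0.0, 0.7, 0.1]
grip_width: 0.0218
```

```bash
python3 -c "from arc import *;sl()"
```

```text
t 14.43 Xmid -24.3 lat 7.56 z 88.78 | Fx' 0.69 Flat 0.12 Fz 0.09 M [ 0.08  0.12 -0.  ] rpy [-3.141 -0.007  0.142]
```

Request:
servo_tool(
  moves=[
    [[0,-0.004,0,0,0.014,0,0.9],[0,-0.004,0,0,0.028,0,0.9],[0,-0.004,0,0,0.042,0,0.9],[0,-0.004,0,0,0.056,0,0.9]],
  ],
)

```text
time_s: 14.77
ee_pos: [0.6259, -0.0364, 0.0886]
eef_rot: [-3.141, -0.0, 0.142]
force: [-0.1, 0.6, -0.8]
grip_width: 0.0221
```

Request:
servo_tool(
  moves=[
    [[0,0,0,0,0.014,0,0.9],[0,0,0,0,0.028,0,0.9],[0,0,0,0,0.042,0,0.9],[0,0,0,0,0.052,0,0.9]],
  ],
)

```text
time_s: 15.1
ee_pos: [0.6297, -0.063, 0.0886]
eef_rot: [-3.141, -0.0, 0.142]
force: [-0.3, 0.0, 0.1]
grip_width: 0.0217
```

```bash
python3 -c "from arc import *;sl()"
```

```text
t 15.10 Xmid -79.9 lat 7.48 z 88.62 | Fx' 0.07 Flat -0.28 Fz 0.15 M [ 0.04 -0.02  0.04] rpy [-3.141 -0.     0.142]
```

Approach the handle-end stop slowly.

Request:
servo_tool(
  moves=[
    [[0,0,0,0,0.007,0,0.9],[0,0,0,0,0.014,0,0.9]],
  ],
)

```text
time_s: 15.27
ee_pos: [0.6307, -0.0702, 0.0886]
eef_rot: [-3.14, -0.0, 0.142]
force: [-3.8, 22.3, 9.7]
grip_width: 0.0217
```

Request:
servo_tool(
  moves=[
    [[0,0,0,0,0.004,0,0.9],[0,0,0,0,0.006,0,0.9]],
  ],
)

```text
time_s: 15.43
ee_pos: [0.6308, -0.0703, 0.0889]
eef_rot: [-3.135, 0.0, 0.142]
force: [-6.9, 24.7, 6.9]
grip_width: 0.0222
```

```bash
python3 -c "from arc import *;sl()"
```

```text
t 15.43 Xmid -87.3 lat 7.56 z 88.92 | Fx' 25.40 Flat -3.33 Fz 6.93 M [ 4.65  1.13 -0.26] rpy [-3.135  0.     0.142]
```

Request:
servo_tool(
  moves=[
    [[-0.004,0,0,0,-0.01,0,0.9],[-0.004,0,0,0,-0.024,0,0.9],[-0.004,0,0,0,-0.04,0,0.9],[-0.004,0,0,0,-0.056,0,0.9]],
  ],
)

```text
time_s: 15.77
ee_pos: [0.6266, -0.042, 0.0889]
eef_rot: [3.142, 0.001, 0.142]
force: [-0.4, -0.7, -2.9]
grip_width: 0.0215
```

```bash
python3 -c "from arc import *;sl()"
```

```text
t 15.77 Xmid -58.7 lat 7.47 z 88.89 | Fx' -0.68 Flat -0.51 Fz -2.92 M [-0.01 -0.04 -0.03] rpy [3.142e+00 1.000e-03 1.420e-01]
```

Request:
servo_tool(
  moves=[
    [[0,0,0,0,-0.014,0.0005,0.9],[0,0,0,0,-0.028,0.0005,0.9],[0,0,0,0,-0.042,0.0005,0.9],[0,0,0,0,-0.056,0.0005,0.9],[0,0,0,0,-0.07,0.0005,0.9],[0,0,0,0,-0.084,0.0005,0.9]],
  ],
)

```text
time_s: 16.27
ee_pos: [0.6206, 0.0002, 0.0887]
eef_rot: [3.142, 0.001, 0.142]
force: [-0.1, -0.4, -2.8]
grip_width: 0.0219
```

Request:
servo_tool(
  moves=[
    [[0,0,0,0,-0.014,0,0.9],[0,0,0,0,-0.028,0,0.9],[0,0,0,0,-0.042,0,0.9],[0,0,0,0,-0.056,0,0.9]],
  ],
)

```text
time_s: 16.6
ee_pos: [0.6165, 0.0287, 0.0887]
eef_rot: [-3.142, 0.001, 0.142]
force: [-0.1, 0.4, -2.7]
grip_width: 0.0218
```

```bash
python3 -c "from arc import *;sl()"
```

```text
t 16.60 Xmid 12.7 lat 7.46 z 88.65 | Fx' 0.37 Flat -0.08 Fz -2.66 M [-0.02 -0.   -0.03] rpy [-3.142e+00  1.000e-03  1.420e-01]
```

Request:
servo_tool(
  moves=[
    [[0,0,0,0,-0.01,0.0006,0.9],[0,0,0,0,-0.02,0.0006,0.9]],
  ],
)

```text
time_s: 16.77
ee_pos: [0.6152, 0.0392, 0.0886]
eef_rot: [3.141, 0.0, 0.142]
force: [-0.2, -0.9, -0.5]
grip_width: 0.0216
```

Request:
servo_tool(
  moves=[
    [[0,0,0,0,-0.01,0.0002,0.9]],
  ],
)

```text
time_s: 16.85
ee_pos: [0.6145, 0.0446, 0.0886]
eef_rot: [3.141, -0.0, 0.142]
force: [0.4, -0.5, -1.4]
grip_width: 0.0221
```

Request:
servo_tool(
  moves=[
    [[0,0,0,0,-0.01,0,0.9]],
  ],
)

```text
time_s: 16.93
ee_pos: [0.6137, 0.0498, 0.0887]
eef_rot: [3.141, -0.0, 0.142]
force: [0.6, -6.2, 1.6]
grip_width: 0.0218
```

Request:
servo_tool(
  moves=[
    [[0,0,0,0,-0.01,0,0.9]],
  ],
)

```text
time_s: 17.02
ee_pos: [0.6131, 0.0543, 0.0888]
eef_rot: [3.139, -0.0, 0.142]
force: [-0.4, -9.5, 0.4]
grip_width: 0.0222
```

Request:
servo_tool(
  moves=[
    [[0,0,0,0,-0.01,0,0.9]],
  ],
)

```text
time_s: 17.1
ee_pos: [0.6124, 0.0585, 0.089]
eef_rot: [3.137, 0.0, 0.142]
force: [-1.0, -8.5, 0.2]
grip_width: 0.0219
```

Request:
servo_tool(
  moves=[
    [[0,0,0,0,-0.01,0,0.9]],
  ],
)

```text
time_s: 17.18
ee_pos: [0.6117, 0.0626, 0.0891]
eef_rot: [3.135, 0.0, 0.142]
force: [-0.6, -9.3, 0.4]
grip_width: 0.0218
```

Request:
servo_tool(
  moves=[
    [[0,0,0,0,-0.01,0,0.9]],
  ],
)

```text
time_s: 17.27
ee_pos: [0.6111, 0.0667, 0.0892]
eef_rot: [3.133, 0.0, 0.141]
force: [0.1, -7.9, 0.8]
grip_width: 0.022
```

Request:
servo_tool(
  moves=[
    [[0,0,0,0,-0.01,0,0.9]],
  ],
)

```text
time_s: 17.35
ee_pos: [0.6104, 0.0708, 0.0893]
eef_rot: [3.131, 0.0, 0.141]
force: [0.1, -6.5, 0.2]
grip_width: 0.0217
```

Request:
servo_tool(
  moves=[
    [[0,0,0,0,-0.01,0,0.9]],
  ],
)

```text
time_s: 17.43
ee_pos: [0.6097, 0.0754, 0.0894]
eef_rot: [3.13, 0.0, 0.14]
force: [-0.3, -2.8, -1.2]
grip_width: 0.0219
```

Request:
servo_tool(
  moves=[
    [[0,0,0,0,-0.01,0,0.9]],
  ],
)

```text
time_s: 17.52
ee_pos: [0.609, 0.0805, 0.0893]
eef_rot: [3.13, 0.001, 0.14]
force: [0.9, 0.1, -1.1]
grip_width: 0.0217
```

```bash
python3 -c "from arc import *;sl()"
```

```text
t 17.52 Xmid 65.1 lat 7.39 z 89.33 | Fx' -0.06 Flat 0.91 Fz -1.07 M [ 0.04 -0.04 -0.02] rpy [3.13e+00 1.00e-03 1.40e-01]
```

Request:
servo_tool(
  moves=[
    [[0.0074,0,-0.001,0,-0.01,0.001,0.9],[0.0074,0,-0.001,0,-0.018,0.001,0.9]],
  ],
)

```text
time_s: 17.68
ee_pos: [0.6076, 0.0901, 0.0886]
eef_rot: [-3.141, 0.0, 0.142]
force: [-0.4, 0.1, -2.4]
grip_width: 0.0215
```

Request:
servo_tool(
  moves=[
    [[0,0,0,0,-0.008,0.0002,0.9]],
  ],
)

```text
time_s: 17.77
ee_pos: [0.6071, 0.0945, 0.0886]
eef_rot: [-3.14, 0.0, 0.142]
force: [-0.1, -0.7, 0.5]
grip_width: 0.0215
```

Request:
servo_tool(
  moves=[
    [[0,0,0,0,-0.006,0,0.9]],
  ],
)

```text
time_s: 17.85
ee_pos: [0.6066, 0.098, 0.0886]
eef_rot: [-3.14, 0.0, 0.142]
force: [0.4, -0.0, -0.2]
grip_width: 0.0215
```

Request:
servo_tool(
  moves=[
    [[0,0,0,0,-0.006,0,0.9]],
  ],
)

```text
time_s: 17.93
ee_pos: [0.6061, 0.1014, 0.0886]
eef_rot: [-3.14, 0.0, 0.142]
force: [0.6, -0.3, -0.6]
grip_width: 0.0223
```

```bash
python3 -c "from arc import *;sl()"
```

```text
t 17.93 Xmid 86.2 lat 7.55 z 88.61 | Fx' -0.41 Flat 0.53 Fz -0.61 M [-0.1  -0.11  0.04] rpy [-3.14   0.     0.142]
```

Request:
servo_tool(
  moves=[
    [[0,0,0,0,-0.006,0,0.9]],
  ],
)

```text
time_s: 18.02
ee_pos: [0.6057, 0.1048, 0.0886]
eef_rot: [-3.14, 0.0, 0.142]
force: [0.7, 0.3, -0.9]
grip_width: 0.0217
```

Request:
servo_tool(
  moves=[
    [[0,0,0,0,-0.004,0,0.9]],
  ],
)

```text
time_s: 18.1
ee_pos: [0.6053, 0.1072, 0.0886]
eef_rot: [-3.14, 0.0, 0.142]
force: [-0.2, -0.6, -0.5]
grip_width: 0.0219
```

Request:
servo_tool(
  moves=[
    [[0,0,0,0,-0.004,0,0.9]],
  ],
)

```text
time_s: 18.18
ee_pos: [0.6051, 0.1084, 0.0887]
eef_rot: [3.141, 0.0, 0.142]
force: [-0.2, -19.9, 3.4]
grip_width: 0.0219
```

```bash
python3 -c "from arc import *;sl()"
```

```text
t 18.18 Xmid 93.3 lat 7.48 z 88.70 | Fx' -19.63 Flat -2.99 Fz 3.41 M [-3.91 -0.14 -0.29] rpy [3.141 0.    0.142]
```

Request:
servo_tool(
  moves=[
    [[0,0,0,0,0.008,0,0.9],[0,0,0,0,0.018,0,0.9],[0,0,0,0,0.028,0,0.9],[0,0,0,0,0.038,0,0.9],[0,0,0,0,0.048,0,0.9]],
  ],
)

```text
time_s: 18.6
ee_pos: [0.6085, 0.0841, 0.0886]
eef_rot: [3.141, 0.001, 0.142]
force: [-1.4, 0.9, -1.4]
grip_width: 0.0219
```

Request:
servo_tool(
  moves=[
    [[0,0,0,0,0.01,0,0.9]],
  ],
)

```text
time_s: 18.68
ee_pos: [0.6093, 0.0786, 0.0886]
eef_rot: [-3.142, 0.001, 0.142]
force: [-1.7, 4.1, -0.4]
grip_width: 0.0218
```

Request:
servo_tool(
  moves=[
    [[0,0,0,0,0.01,0,0.9]],
  ],
)

```text
time_s: 18.77
ee_pos: [0.6099, 0.0739, 0.0887]
eef_rot: [-3.14, 0.001, 0.142]
force: [-2.9, 10.1, 0.5]
grip_width: 0.0219
```

Request:
servo_tool(
  moves=[
    [[0,0,0,0,0.01,0,0.9]],
  ],
)

```text
time_s: 18.85
ee_pos: [0.6105, 0.0695, 0.0888]
eef_rot: [-3.138, 0.001, 0.141]
force: [-1.2, 9.4, 0.0]
grip_width: 0.022
```

Request:
servo_tool(
  moves=[
    [[0,0,0,0,0.01,0,0.9]],
  ],
)

```text
time_s: 18.93
ee_pos: [0.6111, 0.0652, 0.0889]
eef_rot: [-3.136, 0.001, 0.142]
force: [-1.1, 8.7, 0.2]
grip_width: 0.0214
```

Request:
servo_tool(
  moves=[
    [[0,0,0,0,0.01,0,0.9]],
  ],
)

```text
time_s: 19.02
ee_pos: [0.6117, 0.0609, 0.089]
eef_rot: [-3.134, 0.001, 0.142]
force: [-3.1, 8.3, 0.3]
grip_width: 0.0219
```

Request:
servo_tool(
  moves=[
    [[0,0,0,0,0.01,0,0.9]],
  ],
)

```text
time_s: 19.1
ee_pos: [0.6123, 0.0565, 0.0891]
eef_rot: [-3.132, 0.001, 0.142]
force: [-0.6, 5.3, -1.8]
grip_width: 0.0212
```

Request:
servo_tool(
  moves=[
    [[0,0,0,0,0.01,0,0.9]],
  ],
)

```text
time_s: 19.18
ee_pos: [0.6131, 0.0515, 0.0892]
eef_rot: [-3.131, 0.0, 0.142]
force: [-0.0, 1.1, -0.6]
grip_width: 0.0217
```

Request:
servo_tool(
  moves=[
    [[0,0,0,0,0.01,0,0.9]],
  ],
)

```text
time_s: 19.27
ee_pos: [0.6139, 0.046, 0.0891]
eef_rot: [-3.131, 0.0, 0.142]
force: [-0.4, 0.8, -1.4]
grip_width: 0.0217
```

```bash
python3 -c "from arc import *;sl()"
```

```text
t 19.27 Xmid 30.2 lat 7.39 z 89.10 | Fx' 0.84 Flat -0.28 Fz -1.38 M [-0.01 -0.04 -0.01] rpy [-3.131  0.     0.142]
```

Request:
servo_tool(
  moves=[
    [[-0.0067,0,0,0,-0.008,0.001,0.9],[-0.0067,0,0,0,-0.018,0.001,0.9],[-0.0067,0,0,0,-0.028,0.001,0.9],[-0.0067,0,0,0,-0.036,0.001,0.9],[-0.0067,0,0,0,-0.0362,0.001,0.9],[-0.0067,0,0,0,-0.0362,0.001,0.9],[-0.0067,0,0,0,-0.0362,0.001,0.9]],
  ],
)

```text
time_s: 19.85
ee_pos: [0.6113, 0.0644, 0.0888]
eef_rot: [-3.142, 0.0, 0.142]
force: [-0.8, 1.2, -0.8]
grip_width: 0.0216
```

```bash
python3 -c "from arc import *;sl()"
```

```text
t 19.85 Xmid 48.8 lat 7.37 z 88.80 | Fx' 1.33 Flat -0.62 Fz -0.76 M [ 0.42  0.17 -0.  ] rpy [-3.142  0.     0.142]
```

Request:
servo_tool(
  moves=[
    [[0,0,0,0,0,0.0006,0.9],[0,0,0,0,0,0.0006,0.9],[0,0,0,0,0,0.0006,0.75],[0,0,0,0,0,0.0004,0.6],[0,0,0,0,0,0,0.5],[0,0,0,0,0,0,0.5],[0,0,0,0,0,-0.002,0.5],[0,0,0,0,0,-0.04,0.5],[0,0,0,0,0,-0.1,0.5],[0,0,0,0,0,-0.18,0.5],[0,0,0,0,0,-0.24,0.5],[0,0,0,0,0,-0.24,0.5]],
  ],
)

```text
time_s: 20.85
ee_pos: [0.6133, 0.0645, 0.2159]
eef_rot: [3.141, -0.01, 0.142]
force: [0.3, 0.1, 1.1]
grip_width: 0.0471
```

```bash
python3 - <<'E'
from arc import *
sl();w=cam("wrist");w=cam("wrist");cv2.imwrite("pics/w20.png",w["color"][:,:,::-1])
s=cam("side");crop(s,180,110,330,230,5,"s20.png")
p=get_obs()["ee_pos"]
E
```

```text
t 20.85 Xmid 48.6 lat 9.39 z 215.90 | Fx' 0.06 Flat 0.32 Fz 1.08 M [-0.06  0.   -0.  ] rpy [ 3.141 -0.01   0.142]
```

View pics/w20.png

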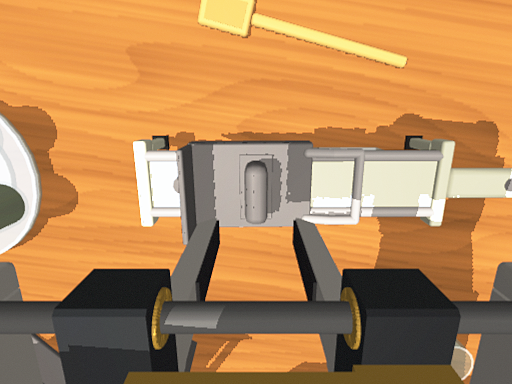

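View pics/s20.png

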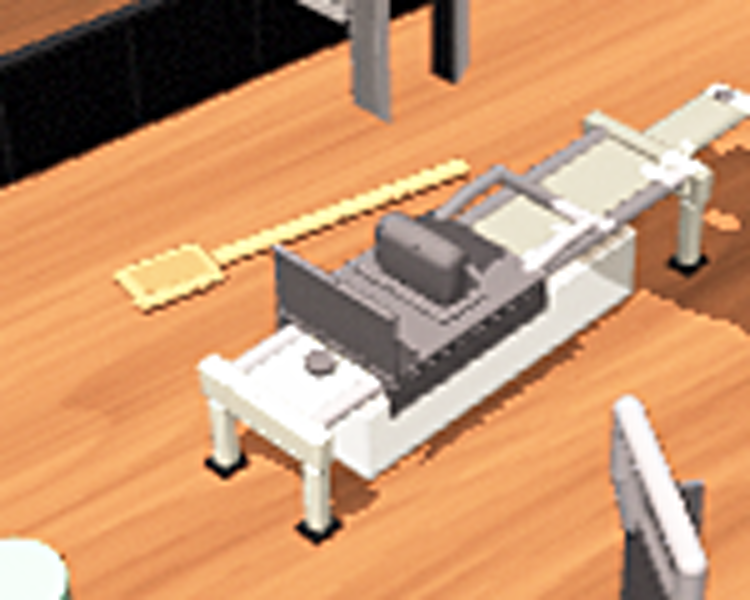

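```bash
python3 - <<'E'
from arc import *
st();w=cam("wrist")
a=onz(w,(149,185),.076);b=onz(w,(436,185),.076);m=(a+b)/2;g=onz(w,(256.5,192),.120)
d=(a-b)[:2];print(np.linalg.norm(d),((g-m)[:2]@d/np.linalg.norm(d)+.006)*1e3)
t=cam("top");cv2.imwrite("pics/t20.png",t["color"][:,:,::-1])
E
```

```text
t 21.0 p [0.611  0.0644 0.2081] rpy [-3.141e+00  1.000e-03  1.420e-01] F [-0.08  0.41 -0.96] w 0.0468
0.30482600700762524 44.28463292367967
```

View pics/t20.png

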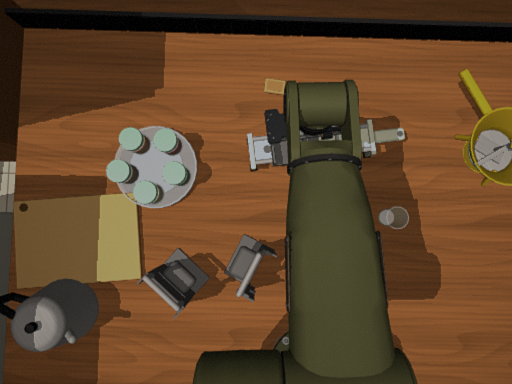

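The picture agrees with the force reading: the guard's middle is at about x +44 to +46 mm. The glass, jars, spoon and other guards are where they were, and the gripper is clear.

```bash
python3 -c "
from station import hand_in
print(hand_in())"
```

```text
the job is handed in; nothing more can be done
None
```

The guard is sitting level on the rails at the tight spot, with its middle about 45 mm past the middle of the rails, on the end away from the handle. The gripper has let go and is clear of it.

- **Laying it down:** I took the smallest of the three guards by its loop, tipped it over its foot until it lay flat and right way up, and let go.
- **Feeling for the drag:** I took it afresh by the palm grip, set it on the rails and ran it to the handle-end stop (about 25 N), then to the other stop (about 20 N). Drag was about 8–10 N at the tight spot and about 1 N elsewhere. A third fine pass back over the spot checked it.
- **Where the spot is:** In the two fine passes, one each way, the centre of the drag differed by about 5 mm. I left the guard at the mean, about +46 mm by the two stops; the last wrist-camera picture gave about +44 mm.
- **Camera disagreement:** While lining the guard up on the rails, my camera estimates disagreed by a few millimetres sideways. It touched a rail with about 5 N while being lowered; I corrected by feel and it then seated freely.
- **Last checks:** The final pictures show the guard level and nothing else visibly moved, though the arm hid part of the spoon in the last top view. The clock read 21 s.

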